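# Change the filter rings of a fossil-bench dust extractor

### The arm

A 6-joint arm with a two-finger parallel gripper is mounted at the origin on the work surface. World frame = base frame: x ahead of the robot, y to its left, z up, the work surface at z = 0. Lengths are in m, angles in rad, forces in N, time in s.
With the tool pointing down it reaches from about 0.3 to 0.775 m from the base axis. Payload 14.6 kg.
Tool frame: the origin (TCP) lies on the centre line of the jaws, within the pads' length; the fingertips stand 19 mm ahead of it and the grasp point (between the pads) is the TCP; y points along the fingers, x is the direction in which the jaws open and shut, and the axes are right-handed (so a half turn about y gives the same grasp; the last joint's range is limited). The gripper opens to 94 mm and grips with 3 to 60 N. Pads are 16 mm wide; open, the fingers measure 119 mm over their backs; the gripper's body (75 mm by 177 mm) begins 78 mm behind the grasp point.
Start: joints at [1.043, 0.3, 1.521, -0, 1.321, -0.067], TCP at [0.245, 0.493, 0.224] pointing down, gripper open.
Joint ranges: [-3.03, 3.03], [-0.79, 2.21], [0.23, 2.52], [-1.04, 4.18], [0, 3.07], [-2.55, 2.55]. Speed limits (rad/s): [2.22, 2.22, 2.57, 3.14, 3.14, 3.14].

### API

Orientations are given as [roll, pitch, yaw] about the fixed x, y, z axes, in that order (R = Rz(yaw) Ry(pitch) Rx(roll)).
In Python, from station import get_obs, cams, workorder gives the robot as it stands.
- The arm moves only by the shell command python3 -m handwheel 'ROWS' [FORCE]. ROWS is JSON, a list of rows, each an object of numbers: "fingers": the opening, from -1 (shut) to 1 (fully open); "x", "y", "z": the shift along the tool's x, y, z in m; "spin": the turn about the tool's y in degrees. In form: [{"fingers": .., "x": .., "y": .., "z": .., "spin": ..}, ...]. A call has exactly 10 rows; each row is the pose to reach, as a shift and turn from the pose commanded when the call began, along the tool's axes at that moment; what a row does not reach only later rows make up. A row lasts 1/10 s, in which the tool goes at most 50 mm and 8.59 degrees, less where a joint would pass 70% of its speed; a pose out of reach is approached as far as the arm can. A call with a gripper value outside its range is refused whole. The fingers move at their own pace and stop on an object; FORCE is the grip in N (left out, the last holds). Time passes only in rows, so rows that repeat a pose let the fingers close, or fill a call up. It gives the time, the measured TCP pose, the force and the opening at its end, in the units of the state.
- get_obs(): the state, without advancing time (a new reading comes with each control period).
- cams.camera(name): name is "scene" or "top" or "wrist"; returns (picture, depth): 420x560x3 uint8, red, green, blue; 420x560 float32, m along the optical axis (not along the pixel's ray), 0 where there is no reading.
- cams.get_calibration(name): a dict with "fx", "fy", "cx", "cy" (pixels), "view" (4x4, takes a point from world to camera coordinates). Camera axes: x right, y down, z forward; pixel columns grow to the right and rows downward; lengths in m; the calibration is good to about 2 mm. The wrist camera is an equidistant fisheye: a pixel r from the principal point sees the ray r / f radians off the axis. A picture is of the moment at which its call begins: read the wrist's pose just before it. get_calibration takes no time and is no camera call; for the wrist camera it gives the pose at the moment of the call.
- workorder.hand_in(): hands the job in, once; it reports no verdict.
The state is a dict: "time_s": time; "qpos": joint angles; "joint_vel": joint speeds; "tau": joint torques, N m; "ee_pos": TCP position; "eef_rot": TCP orientation; "force": force on the tool from outside, world axes, zero at the start; "moment": the same for the moment, N m; "grip_width": finger opening in m.
Only numpy, scipy, OpenCV 4.12 (cv2) and the standard library are available. Lean on these libraries where they do the work, as an engineer would, in place of code of your own. Each camera call takes 0.05 s, during which the arm holds its last target. There are 200 camera calls.

### The job

Change the dust filters: slide the flush suction gate plate fully shut towards its red end by pressing on it with the fingertips, then lift the dark spent filter ring off the post and lay it flat in the red tray. With the gate still shut, thread every fresh filter ring that is on the bench down the post, hubs up, fully home, the widest at the bottom and each next one narrower. Then slide the gate plate open until its black line stands level with the yellow clip, and only then press the green start button fully down and let it come back up; leave the brush, jar, bottle and air scribe where they are.

Things in the scene. Friction and masses are not known exactly. Their poses are not given: they have to be found in the camera images.
- gate_box: Suction gate, a fixed grey housing 100 x 260 x 40 mm (x, y, z); 40 mm is the height of its top. Origin: centre of its underside; its y axis runs along the housing from the red end (-y) to the green end (+y), where a yellow duct stub sticks out 28 mm. In the top is a window 64 mm (x) by 110 mm (y), centred, in which the gate plate is seen 2.5 mm below the top. The window's edges are rigid.
- gate (a joint): Gate plate position in m: 0 fully shut (towards the red end, housing -y), 0.07 fully open (towards the green end, +y); end stops at both. The ribbed aluminium plate has no handle and is longer than the window, so its ends are never exposed; it slides along the housing's y axis with about 2.5 N of friction and stays where it is left. Press on it with closed fingertips (about 10 N is plenty) and drag.
- gate_line (a point): Middle of the black line across the gate plate, on its top (37.5 mm above the bench). It lies on the housing's centre line at y = joint - 0.035 in the housing's frame.
- clip: Yellow clip 14 x 12 x 8 mm on the far (+x) rim of the gate window, fixed to the housing, axes parallel to the housing's; origin: centre of its underside. Its y in the housing's frame is where the black line must stand when the gate is set (a joint value between about 0.035 and 0.062).
- post: Filter post, fixed: a round grey foot plate 100 mm across whose top is 12 mm above the bench (thin steel rim 116 mm across), with an upright steel post 22 mm in diameter, its tapered tip 98 mm above the bench. Origin: centre of its underside. Rings slide down it freely under their own weight, so the lowest may be let go 10 mm or so above home to keep the gripper clear of the tip. The spent ring is on it at the start, resting on the foot plate.
- spent: Spent filter ring, loose, nearly black: flange 96 mm across and 8 mm thick with a taller hub 46 mm across and 36 mm high on its middle (44 mm in all), 30 mm hole. On the post at the start, hub up. Origin: centre of its underside, z along its axis.
- tray: Red open waste tray, fixed, 160 x 160 mm outside, 24 mm high, walls and floor 4 mm thick. Origin: centre of its underside.
- start_box: Yellow control box, fixed, 80 x 80 x 30 mm, with the start button in its top. Origin: centre of its underside.
- start_top (a point): Centre of the top of the green start button (34 mm across, in a black collar 12 mm high), 24 mm above the box's top when up. It is pressed straight down.
- start (a joint): Start button travel in m: 0 up, 0.008 fully down; a spring needs 5 N fully down and brings it back up.
- ring_blue: Blue filter ring, loose: a flat round flange 120 mm across and 8 mm thick with a hub 46 mm across and 12 mm high standing on its middle (20 mm high in all) and a 30 mm hole right through. Lies hub up. Origin: centre of its underside, z along its axis, up. May be absent.
- ring_green: Green filter ring, loose: a flat round flange 104 mm across and 8 mm thick with a hub 46 mm across and 12 mm high standing on its middle (20 mm high in all) and a 30 mm hole right through. Lies hub up. Origin: centre of its underside, z along its axis, up. May be absent.
- ring_orange: Orange filter ring, loose: a flat round flange 88 mm across and 8 mm thick with a hub 46 mm across and 12 mm high standing on its middle (20 mm high in all) and a 30 mm hole right through. Lies hub up. Origin: centre of its underside, z along its axis, up. May be absent.
- ring_white: White filter ring, loose: a flat round flange 72 mm across and 8 mm thick with a hub 46 mm across and 12 mm high standing on its middle (20 mm high in all) and a 30 mm hole right through. Lies hub up. Origin: centre of its underside, z along its axis, up. May be absent.
- brush: Bystander: brush 160 mm long, lying on the bench between the tray and the rings. Origin: its middle, on the bench.
- jar: Bystander: amber jar 56 mm across and 62 mm high. Origin: centre of its underside.
- glue: Bystander: white bottle 40 mm across and 100 mm high. Origin: centre of its underside.
- scribe: Bystander: steel air scribe (engraving pen) 140 mm long, 18 mm thick, lying beyond the post. Origin: near its middle, on the bench.
Mind the look-alikes: they are no part of the job. What is shaped like the spent but turquoise or white is not meant.

How it is judged:
On the way, in this order (a step that is already met when the one before it is completed fails the run):
1. the gate is slid fully shut (value of joint gate below 0.005 m and contact force between the fingers and gate below 0.2 N), for 0.2 s.
2. with the gate shut, the spent ring lies flat in the red tray (value of joint gate below 0.005 m and x of spent in the frame of tray between -0.045 and 0.045 m and y of spent in the frame of tray between -0.045 and 0.045 m and z of spent in the frame of tray below 0.01 m and angle between spent's own z axis and vertical below 0.1 rad and linear speed of spent below 0.02 m/s), for 0.2 s.
3. with the gate shut, all fresh rings are home on the post, widest at the bottom (value of joint gate below 0.005 m and horizontal distance between each of ring_blue, ring_green, ring_orange, ring_white and post below 0.007 m and z of ring_blue in the frame of post below 0.015 m and angle between each of ring_blue, ring_green, ring_orange, ring_white's own z axis and vertical below 0.08 rad and z of ring_green in the frame of post below 0.035 m and z of each of ring_green, ring_orange, ring_white in the frame of ring_blue above 0.015 m and z of ring_orange in the frame of post below 0.055 m and z of each of ring_orange, ring_white in the frame of ring_green above 0.015 m and z of ring_white in the frame of post below 0.075 m and z of ring_white in the frame of ring_orange above 0.015 m and linear speed of each of ring_blue, ring_green, ring_orange, ring_white below 0.02 m/s), for 0.2 s.
4. the gate line stands at the yellow clip and the plate is let go (y of gate_line in the frame of clip between -0.006 and 0.006 m and contact force between the fingers and gate below 0.2 N and horizontal distance between each of ring_blue, ring_green, ring_orange, ring_white and post below 0.007 m and z of ring_blue in the frame of post below 0.015 m and angle between each of ring_blue, ring_green, ring_orange, ring_white's own z axis and vertical below 0.08 rad and z of ring_green in the frame of post below 0.035 m and z of each of ring_green, ring_orange, ring_white in the frame of ring_blue above 0.015 m and z of ring_orange in the frame of post below 0.055 m and z of each of ring_orange, ring_white in the frame of ring_green above 0.015 m and z of ring_white in the frame of post below 0.075 m and z of ring_white in the frame of ring_orange above 0.015 m), for 0.2 s.
5. the start button is pressed fully down (value of joint start above 0.0065 m), for 0.05 s.
6. the start button is back up (value of joint start below 0.0015 m), for 0.1 s.
At the end, for the whole second after the job is handed in: Spent ring flat in the red tray, centre within 45 mm of the tray's along each tray axis; each fresh ring on the post within 3 mm of home, tilt under 0.08 rad, wider below narrower, at rest; gate line within 6 mm of the clip's middle; start button pressed and up again (y of gate_line in the frame of clip between -0.006 and 0.006 m and horizontal distance between each of ring_blue, ring_green, ring_orange, ring_white and post below 0.007 m and z of ring_blue in the frame of post below 0.015 m and angle between each of ring_blue, ring_green, ring_orange, ring_white's own z axis and vertical below 0.08 rad and z of ring_green in the frame of post below 0.035 m and z of each of ring_green, ring_orange, ring_white in the frame of ring_blue above 0.015 m and z of ring_orange in the frame of post below 0.055 m and z of each of ring_orange, ring_white in the frame of ring_green above 0.015 m and z of ring_white in the frame of post below 0.075 m and z of ring_white in the frame of ring_orange above 0.015 m and linear speed of each of ring_blue, ring_green, ring_orange, ring_white, spent below 0.02 m/s and x of spent in the frame of tray between -0.045 and 0.045 m and y of spent in the frame of tray between -0.045 and 0.045 m and z of spent in the frame of tray below 0.01 m and angle between spent's own z axis and vertical below 0.1 rad and value of joint start below 0.0015 m); the robot touches nothing.
It fails at once if the start button is pressed while the gate line is not at the clip (value of joint start above 0.004 m and not (y of gate_line in the frame of clip between -0.006 and 0.006 m)).
It fails at once if the brush, jar, glue bottle or air scribe is moved more than 50 mm (distance of any of brush, jar, glue, scribe from where it was at the start of the episode above 0.05 m).
Of ring_blue, ring_green, ring_orange, ring_white only 3 to 4 are there at a start; the rules pass over those that are not, and their reading is None.
At some moment in a run one of ring_blue, ring_green, ring_orange, ring_white may be knocked a few centimetres aside while the robot is not near it.
It also fails if it takes over 192 s, if anything falls off the work surface, if the arm or the gripper's body presses on something with over 40 N, if the wrist force passes 120 N, or if a joint passes its speed limit or range.

## Working session

There is one attempt and no reset: what is moved stays moved. The work goes in short steps, Python scripts to look and compute and a shell command to move; the robot and the scene stay as the last step left them, time stands still between calls to the robot, and variables do not carry over. Pictures are saved under pics/ and viewed, about 12 in all and at most 16, crops included, and the job is handed in when it is done.

```bash
ls; mkdir -p pics
python3 - <<'E'
from station import get_obs,cams
import cv2,numpy as np
o=get_obs();print({k:np.round(v,3) for k,v in o.items()})
for n in ("top","scene"):
    p,d=cams.camera(n);cv2.imwrite(f"pics/{n}0.png",p[:,:,::-1]);np.save(f"{n}0_d.npy",d)
    c=cams.get_calibration(n);print(n,c)
E
```

```text
pics
{'time_s': np.float64(0.0), 'qpos': array([ 1.043,  0.3  ,  1.522,  0.   ,  1.321, -0.067]), 'joint_vel': array([-0.   , -0.001,  0.   ,  0.001, -0.   ,  0.   ]), 'tau': array([ 0.0000e+00, -5.3180e+01, -3.5274e+01,  7.1000e-02,  2.4000e-02,
       -0.0000e+00]), 'ee_pos': array([0.244, 0.492, 0.224]), 'eef_rot': array([-1.571e+00,  1.000e-03,  1.110e+00]), 'force': array([ 0.305,  0.883, -0.263]), 'moment': array([-0.   , -0.058,  0.074]), 'grip_width': np.float64(0.094)}
top {'fx': 499.78658563096695, 'fy': 499.78658563096695, 'cx': 277.76969156076024, 'cy': 210.77566895297096, 'view': array([[-1.46812102e-02, -9.99891028e-01, -1.54751581e-03,
        -1.12292755e-01],
       [-9.88939153e-01,  1.47488235e-02, -1.47586666e-01,
         5.13365142e-01],
       [ 1.47593407e-01, -6.36351895e-04, -9.89047917e-01,
         1.42338507e+00],
       [ 0.00000000e+00,  0.00000000e+00,  0.00000000e+00,
         1.00000000e+00]])}
scene {'fx': 399.03814857934253, 'fy': 399.03814857934253, 'cx': 280.9925434928342, 'cy': 212.44125597615843, 'view': array([[-0.48681247,  0.87345654,  0.00934277,  0.3316154 ],
       [ 0.62435216,  0.35541697, -0.69560273, -0.24059898],
       [-0.61089933, -0.33279491, -0.71836589,  1.33764547],
       [ 0.        ,  0.        ,  0.        ,  1.        ]])}
```

View pics/top0.png

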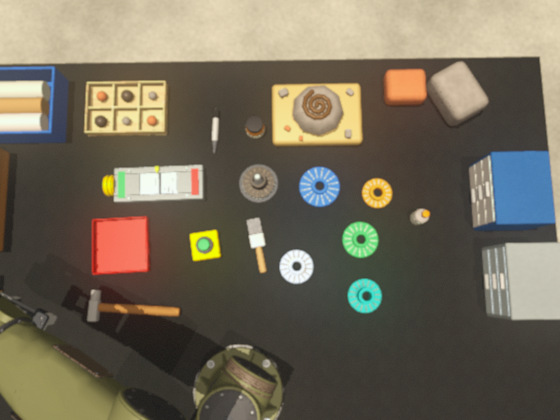

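View pics/scene0.png

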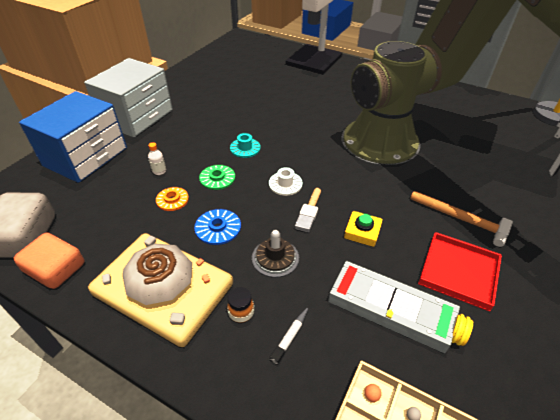

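The white ring has a tall hub like the spent ring, so it looks like a decoy (about 34 px ≈ 96 mm across). In the top image the fresh rings appear to be blue (320,187), green (360,240) and orange (377,193). The post is at (258,183), the gate at (158,183), the tray at (121,245) and the button at (204,244). Next I'll measure them.

```bash
cat > h.py <<'E'
import numpy as np,cv2
from station import get_obs,cams
def rays(n,uv,c=None):
    c=c or cams.get_calibration(n);V=c["view"];uv=np.atleast_2d(np.asarray(uv,float))
    x=(uv[:,0]-c["cx"])/c["fx"];y=(uv[:,1]-c["cy"])/c["fy"]
    if n=="wrist":
        r=np.hypot(x,y);k=np.where(r>1e-9,np.sin(r)/np.maximum(r,1e-9),1);d=np.c_[x*k,y*k,np.cos(r)]
    else: d=np.c_[x,y,np.ones_like(x)]
    R=V[:3,:3];return -R.T@V[:3,3],d@R
def plane(n,uv,z,c=None):
    o,d=rays(n,uv,c);return o+d*((z-o[2])/d[:,2])[:,None]
def proj(n,P,c=None):
    c=c or cams.get_calibration(n);P=np.atleast_2d(P)@c["view"][:3,:3].T+c["view"][:3,3]
    if n=="wrist":
        h=np.hypot(P[:,0],P[:,1]);t=np.arctan2(h,P[:,2]);s=t/np.maximum(h,1e-9);x,y=P[:,0]*s,P[:,1]*s
    else: x,y=P[:,0]/P[:,2],P[:,1]/P[:,2]
    return np.c_[x*c["fx"]+c["cx"],y*c["fy"]+c["cy"]]
def blobs(img,lo,hi,box=None,amin=20):
    """img RGB; HSV mask -> contours, largest first; box=(u0,v0,u1,v1)"""
    m=cv2.inRange(cv2.cvtColor(img,cv2.COLOR_RGB2HSV),lo,hi)
    if box: k=np.zeros_like(m);u0,v0,u1,v1=box;k[v0:v1,u0:u1]=255;m&=k
    m=cv2.morphologyEx(m,cv2.MORPH_CLOSE,np.ones((3,3),np.uint8))
    cs=[c for c in cv2.findContours(m,cv2.RETR_EXTERNAL,cv2.CHAIN_APPROX_NONE)[0] if cv2.contourArea(c)>=amin]
    return sorted(cs,key=cv2.contourArea,reverse=True)
def circ(n,c,z,cal=None):
    """contour -> plane z -> enclosing circle (centre, diameter)"""
    P=plane(n,cv2.convexHull(c)[:,0],z,cal)[:,:2]
    (x,y),r=cv2.minEnclosingCircle((P*1000).astype(np.float32));return round(x/1000,4),round(y/1000,4),round(2*r/1000,4)
def go(x,y,z,yawdeg=None):
    """shift in tool axes (x,y,z m, spin deg) from measured pose to world target"""
    s=get_obs();p=s["ee_pos"];w=s["eef_rot"][2];d=np.array([x,y,z])-p;c,n=np.cos(w),np.sin(w)
    sp=0 if yawdeg is None else -((yawdeg-np.degrees(w)+180)%360-180)
    print("shift x %.4f y %.4f z %.4f spin %.1f"%(c*d[0]+n*d[1],-d[2],-n*d[0]+c*d[1],sp))
E
python3 - <<'E'
from h import *
p=cv2.imread("pics/top0.png")[:,:,::-1].copy();d=np.load("top0_d.npy")
S={"blue":((100,120,60),(125,255,255),(290,160,345,212),.008),"green":((45,120,60),(75,255,255),(335,215,385,262),.008),
"orange":((8,130,80),(25,255,255),(355,172,400,213),.008),"white":((0,0,130),(180,60,255),(275,240,320,290),.008),
"tray":((0,150,80),(8,255,255),(85,210,155,280),.024),"box":((20,120,80),(35,255,255),(185,225,225,265),.03),"btn":((45,100,40),(75,255,255),(190,230,220,260),.054),
"gred":((0,120,80),(8,255,255),(185,160,210,205),.04),"ggreen":((45,100,60),(80,255,255),(110,160,135,205),.04),"clip":((20,120,80),(35,255,255),(140,155,195,185),.048)}
for k,(lo,hi,b,z) in S.items():
    for c in blobs(p,lo,hi,b,3)[:2]:
        r=cv2.minAreaRect(plane("top",c[:,0],z)[:,:2].astype(np.float32)*1000)
        print(k,cv2.contourArea(c),circ("top",c,z),"rect",np.round(r[0],1),np.round(r[1],1),round(r[2],1))
# depth heights
v,u=np.mgrid[0:420,0:560];o,r=rays("top",np.c_[u.ravel(),v.ravel()])
W=(o+r*d.ravel()[:,None]).reshape(420,560,3)
def h(b):
    q=W[b[1]:b[3],b[0]:b[2]].reshape(-1,3);return q
for k,b in {"white":(285,255,308,278),"blue":(300,170,340,205),"green":(345,225,375,255),"orange":(362,180,392,206)}.items():
    print(k,np.percentile(h(b)[:,2],[5,50,90,98,100]).round(4))
q=h((240,160,280,205));t=q[q[:,2]>.085];print("post tip",len(t),t.mean(0),t[:,2].max())
for k,b in {"gate":(100,160,215,205)}.items():
    q=h(b);t=q[(q[:,2]>.034)&(q[:,2]<.046)];print(k,cv2.minAreaRect((t[:,:2]*1000).astype(np.float32)))
big=cv2.resize(p[150:215,95:225],None,fx=6,fy=6,interpolation=cv2.INTER_CUBIC);cv2.imwrite("pics/gate0.png",big[:,:,::-1])
E
```

```text
blue 645.0 (0.5876, -0.245, 0.1221) rect [ 582.9 -248.6] [108.7 120.4] 44.5
blue 15.5 (0.6219, -0.212, 0.0281) rect [ 620.9 -211.1] [28.  10.8] 43.3
green 260.5 (0.4276, -0.3612, 0.1067) rect [ 430.8 -360. ] [ 64.9 105.4] 10.4
green 38.0 (0.3927, -0.3925, 0.0301) rect [ 395.9 -389.5] [18.5 29.6] 43.3
orange 728.0 (0.5666, -0.417, 0.0947) rect [ 565.9 -416.9] [90.7 93.5] 43.6
white 897.0 (0.3508, -0.1709, 0.1017) rect [ 351.6 -171. ] [99.2 99.7] 44.1
tray 3197.0 (0.4202, 0.343, 0.2295) rect [420.1 342. ] [166.8 171.1] 2.3
box 845.5 (0.4152, 0.0937, 0.1142) rect [415.1  94. ] [87.6 88. ] 7.7
btn 93.5 (0.4152, 0.0945, 0.034) rect [415.5  93.5] [32.8 30.1] 44.8
gred 120.0 (0.6038, 0.1242, 0.074) rect [603.8 124.2] [72.5 14.8] 0.5
ggreen 96.5 (0.5981, 0.3391, 0.0731) rect [598.1 340.5] [14.8 72.1] 89.3
clip 13.0 (0.6417, 0.2353, 0.0166) rect [641.3 235. ] [15.3  8.8] 1.2
white [-1.1000e-03  8.9000e-03  4.5000e-02  4.9100e-02  1.4834e+00]
blue [-0.0022  0.0079  0.0145  0.0229  1.4834]
green [-6.0000e-04  8.8000e-03  1.8400e-02  2.3700e-02  1.4834e+00]
orange [-0.0023  0.0077  0.0182  0.024   1.4834]
post tip 56 [ 0.56415863 -0.06855731  0.26732409] 1.4833881138178577
gate ((600.0923461914062, 245.888427734375), (101.40586853027344, 287.3334655761719), 1.5662176609039307)
```

View pics/gate0.png

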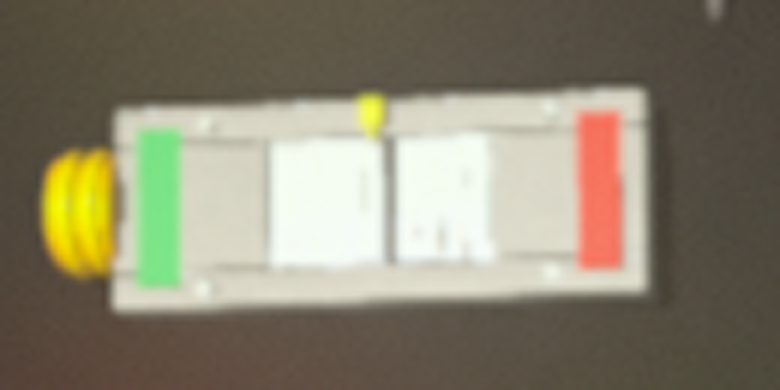

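```bash
python3 -c "
from h import *
go(.601,.255,.20,1.5)"
```

```text
shift x -0.0541 y 0.0240 z -0.4249 spin 62.1
```

```bash
python3 -m handwheel '[{"fingers":-1,"x":-0.005,"y":0,"z":-0.04,"spin":7},{"fingers":-1,"x":-0.01,"y":0,"z":-0.08,"spin":14},{"fingers":-1,"x":-0.016,"y":0,"z":-0.125,"spin":21},{"fingers":-1,"x":-0.022,"y":0,"z":-0.17,"spin":28},{"fingers":-1,"x":-0.028,"y":0.005,"z":-0.22,"spin":35},{"fingers":-1,"x":-0.034,"y":0.01,"z":-0.265,"spin":42},{"fingers":-1,"x":-0.04,"y":0.015,"z":-0.31,"spin":49},{"fingers":-1,"x":-0.046,"y":0.02,"z":-0.36,"spin":56},{"fingers":-1,"x":-0.054,"y":0.024,"z":-0.405,"spin":62},{"fingers":-1,"x":-0.054,"y":0.024,"z":-0.425,"spin":62}]' 20
python3 - <<'E'
from h import *
o=get_obs();print(o["ee_pos"],np.degrees(o["eef_rot"]),o["force"],o["time_s"])
p,d=cams.camera("wrist");cv2.imwrite("pics/w1.png",p[:,:,::-1])
c=cams.get_calibration("wrist");print({k:np.round(v,4) for k,v in c.items()})
go(.601,.255,.065,1.5)
E
```

```text
time_s: 1.1
ee_pos: [0.6033, 0.2521, 0.1989]
eef_rot: [-1.572, 0.002, 0.021]
force: [-0.8, -0.2, -0.3]
grip_width: 0.0166
[0.60334864 0.25210088 0.19894424] [-90.05717543   0.09750351   1.20530178] [-0.75985675 -0.19137062 -0.25703106] 1.1
{'fx': np.float64(325.1923), 'fy': np.float64(325.1923), 'cx': np.float64(279.0029), 'cy': np.float64(217.3316), 'view': array([[ 0.9997,  0.0239, -0.0022, -0.6082],
       [ 0.0236, -0.959 ,  0.2826,  0.2048],
       [ 0.0047, -0.2825, -0.9592,  0.4378],
       [ 0.    ,  0.    ,  0.    ,  1.    ]])}
shift x -0.0034 y 0.1340 z 0.0034 spin -0.2
```

View pics/w1.png

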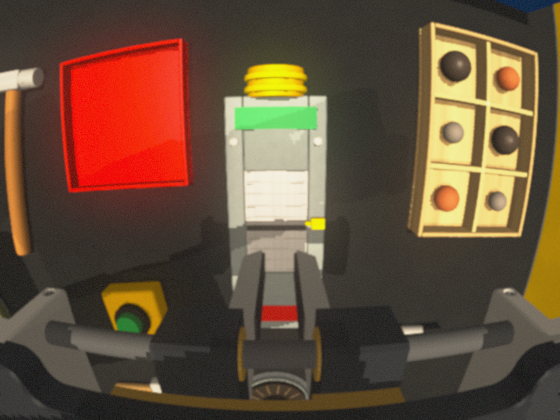

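Wrist view: the line is at (276,225), the clip at (317,223), the green strip at (275,118) and the tray to the left. I'll measure the gate frame from here.

Run:
```python
from h import *
p=cv2.imread("pics/w1.png")[:,:,::-1].copy()
def rect(lo,hi,b,z):
    c=blobs(p,lo,hi,b,5)[0];r=cv2.minAreaRect(plane("wrist",c[:,0],z)[:,:2].astype(np.float32)*1000);print(b,np.round(r[0],1),np.round(r[1],1),round(r[2],1));
rect((45,100,60),(80,255,255),(225,95,330,140),.04)
rect((20,120,80),(35,255,255),(300,200,335,245),.048)
rect((0,150,60),(8,255,255),(40,20,200,200),.024)
g=cv2.cvtColor(p,cv2.COLOR_RGB2GRAY).astype(int)
for u in (255,265,290,298): print(u,[ (v,g[v,u]) for v in range(217,234)])
print(plane("wrist",[[276,224],[276,170],[245,250],[306,250],[228,200],[325,200]],.0375).round(4))
```

```text
(225, 95, 330, 140) [596.8 341. ] [79.3 21.9] 1.3
(300, 200, 335, 245) [638.9 237.4] [21.7 12.7] 1.2
(40, 20, 200, 200) [422.5 344.5] [175.9 171.2] 0.3
255 [(217, np.int64(226)), (218, np.int64(230)), (219, np.int64(232)), (220, np.int64(218)), (221, np.int64(169)), (222, np.int64(138)), (223, np.int64(134)), (224, np.int64(119)), (225, np.int64(93)), (226, np.int64(74)), (227, np.int64(67)), (228, np.int64(69)), (229, np.int64(74)), (230, np.int64(98)), (231, np.int64(123)), (232, np.int64(134)), (233, np.int64(133))]
265 [(217, np.int64(228)), (218, np.int64(233)), (219, np.int64(234)), (220, np.int64(220)), (221, np.int64(173)), (222, np.int64(146)), (223, np.int64(136)), (224, np.int64(125)), (225, np.int64(102)), (226, np.int64(77)), (227, np.int64(68)), (228, np.int64(69)), (229, np.int64(79)), (230, np.int64(98)), (231, np.int64(124)), (232, np.int64(133)), (233, np.int64(139))]
290 [(217, np.int64(225)), (218, np.int64(228)), (219, np.int64(219)), (220, np.int64(173)), (221, np.int64(139)), (222, np.int64(139)), (223, np.int64(137)), (224, np.int64(122)), (225, np.int64(98)), (226, np.int64(77)), (227, np.int64(74)), (228, np.int64(75)), (229, np.int64(87)), (230, np.int64(125)), (231, np.int64(161)), (232, np.int64(171)), (233, np.int64(170))]
298 [(217, np.int64(230)), (218, np.int64(230)), (219, np.int64(216)), (220, np.int64(171)), (221, np.int64(140)), (222, np.int64(135)), (223, np.int64(136)), (224, np.int64(124)), (225, np.int64(99)), (226, np.int64(77)), (227, np.int64(77)), (228, np.int64(76)), (229, np.int64(88)), (230, np.int64(121)), (231, np.int64(156)), (232, np.int64(170)), (233, np.int64(169))]
[[0.5997 0.2321 0.0375]
 [0.5985 0.2887 0.0375]
 [0.567  0.2019 0.0375]
 [0.6326 0.2036 0.0375]
 [0.5497 0.2568 0.0375]
 [0.6495 0.2592 0.0375]]
```

```bash
python3 -m handwheel '[{"fingers":-1,"x":-0.001,"y":0.03,"z":0.003,"spin":0},{"fingers":-1,"x":-0.003,"y":0.07,"z":0.003,"spin":0},{"fingers":-1,"x":-0.003,"y":0.10,"z":0.003,"spin":0},{"fingers":-1,"x":-0.003,"y":0.12,"z":0.003,"spin":0},{"fingers":-1,"x":-0.003,"y":0.13,"z":0.003,"spin":0},{"fingers":-1,"x":-0.003,"y":0.134,"z":0.003,"spin":0},{"fingers":-1,"x":-0.003,"y":0.136,"z":0.003,"spin":0},{"fingers":-1,"x":-0.003,"y":0.138,"z":0.003,"spin":0},{"fingers":-1,"x":-0.003,"y":0.140,"z":0.003,"spin":0},{"fingers":-1,"x":-0.003,"y":0.140,"z":0.003,"spin":0}]'
```

```text
time_s: 2.15
ee_pos: [0.5982, 0.2582, 0.0607]
eef_rot: [-1.571, -0.0, 0.028]
force: [0.5, 0.0, 1.1]
grip_width: 0.0005
```

```bash
python3 -m handwheel '[{"fingers":-1,"x":0,"y":0.001,"z":0,"spin":0},{"fingers":-1,"x":0,"y":0.002,"z":0,"spin":0},{"fingers":-1,"x":0,"y":0.003,"z":0,"spin":0},{"fingers":-1,"x":0,"y":0.004,"z":0,"spin":0},{"fingers":-1,"x":0,"y":0.0045,"z":0,"spin":0},{"fingers":-1,"x":0,"y":0.005,"z":0,"spin":0},{"fingers":-1,"x":0,"y":0.005,"z":0,"spin":0},{"fingers":-1,"x":0,"y":0.005,"z":0,"spin":0},{"fingers":-1,"x":0,"y":0.005,"z":0,"spin":0},{"fingers":-1,"x":0,"y":0.005,"z":0,"spin":0}]'
```

```text
time_s: 3.15
ee_pos: [0.5982, 0.2583, 0.0567]
eef_rot: [-1.571, -0.0, 0.028]
force: [-6.6, -3.2, 12.2]
grip_width: 0.0005
```

```bash
python3 -m handwheel '[{"fingers":-1,"x":0,"y":0,"z":-0.005,"spin":0},{"fingers":-1,"x":0,"y":0,"z":-0.01,"spin":0},{"fingers":-1,"x":0,"y":0,"z":-0.015,"spin":0},{"fingers":-1,"x":0,"y":0,"z":-0.02,"spin":0},{"fingers":-1,"x":0,"y":0,"z":-0.025,"spin":0},{"fingers":-1,"x":0,"y":0,"z":-0.03,"spin":0},{"fingers":-1,"x":0,"y":0,"z":-0.035,"spin":0},{"fingers":-1,"x":0,"y":0,"z":-0.04,"spin":0},{"fingers":-1,"x":0,"y":0,"z":-0.045,"spin":0},{"fingers":-1,"x":0,"y":0,"z":-0.045,"spin":0}]'
```

```text
time_s: 4.15
ee_pos: [0.6001, 0.2136, 0.0567]
eef_rot: [-1.569, -0.002, 0.028]
force: [-0.8, 1.0, 8.1]
grip_width: 0.0007
```

```bash
python3 -m handwheel '[{"fingers":-1,"x":0,"y":-0.02,"z":0,"spin":0},{"fingers":-1,"x":0,"y":-0.06,"z":0,"spin":0},{"fingers":-1,"x":0,"y":-0.1,"z":0,"spin":0},{"fingers":-1,"x":0,"y":-0.14,"z":0,"spin":0},{"fingers":-1,"x":0,"y":-0.14,"z":-0.04,"spin":0},{"fingers":-1,"x":0,"y":-0.14,"z":-0.08,"spin":0},{"fingers":-1,"x":0,"y":-0.14,"z":-0.12,"spin":0},{"fingers":-1,"x":0,"y":-0.14,"z":-0.16,"spin":0},{"fingers":-1,"x":0,"y":-0.14,"z":-0.2,"spin":0},{"fingers":-1,"x":0,"y":-0.14,"z":-0.2,"spin":0}]'
python3 - <<'E'
from h import *
p,d=cams.camera("wrist");cw=cams.get_calibration("wrist");q,d=cams.camera("top")
q=cv2.resize(q[150:215,95:285],None,fx=4,fy=4,interpolation=cv2.INTER_CUBIC)
im=np.zeros((680,760,3),np.uint8);im[:420,:560]=p;im[420:,:]=q
cv2.imwrite("pics/w2.png",im[:600,:,::-1]);cv2.imwrite("pics/w2raw.png",p[:,:,::-1]);np.save("w2cal.npy",cw,allow_pickle=True)
E
```

```text
time_s: 5.15
ee_pos: [0.605, 0.0093, 0.1955]
eef_rot: [-1.571, -0.0, 0.024]
force: [0.6, -0.6, -0.5]
grip_width: 0.0002
```

View pics/w2.png

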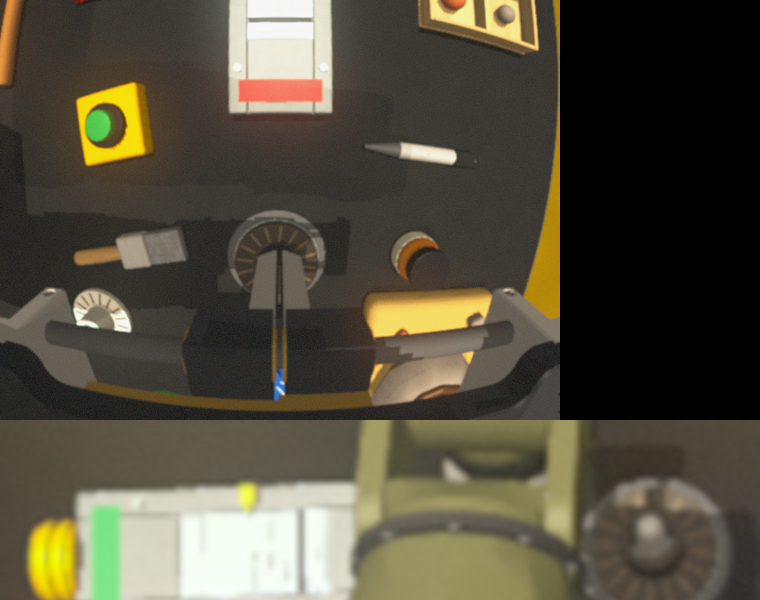

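Run:
```python
from h import *
p=cv2.imread("pics/w2raw.png")[:,:,::-1].copy()
c=cams.get_calibration("wrist")
b=blobs(p,(0,100,60),(8,255,255),(225,70,335,112),5)[0];r=cv2.minAreaRect(plane("wrist",b[:,0],.04,c)[:,:2].astype(np.float32)*1000);print("red",r)
g=cv2.cvtColor(p,cv2.COLOR_RGB2GRAY).astype(int)
for u in (262,295):
    col=g[10:45,u];print(col.tolist())
    for v in (19,20,36,38): print(v,plane("wrist",[[u,v]],.0375,c).round(4)[0,:2],plane("wrist",[[u,v]],.04,c).round(4)[0,:2])
# steel rim ellipse: post tip
for k,bx,lo,hi,z in (("btn",(75,90,125,160),(45,100,30),(80,255,255),.054),("box",(60,70,170,180),(18,120,60),(35,255,255),.03)):
    b=blobs(p,lo,hi,bx,5)[0];print(k,circ("wrist",b,z,c))
```

```text
red ((600.4432983398438, 129.79995727539062), (79.8180160522461, 22.232736587524414), 1.5956308841705322)
[247, 247, 247, 247, 247, 247, 243, 200, 154, 144, 144, 166, 225, 246, 247, 247, 247, 247, 247, 247, 246, 242, 244, 246, 247, 247, 247, 245, 235, 226, 232, 234, 235, 235, 235]
19 [0.5814 0.203 ] [0.5815 0.2021]
20 [0.5814 0.2019] [0.5816 0.201 ]
36 [0.582  0.1847] [0.5821 0.184 ]
38 [0.582  0.1825] [0.5822 0.1819]
[246, 247, 247, 247, 247, 247, 240, 195, 148, 142, 146, 160, 215, 243, 247, 247, 247, 247, 247, 247, 246, 245, 246, 247, 247, 247, 247, 246, 235, 229, 233, 236, 235, 235, 235]
19 [0.6135 0.2038] [0.6134 0.203 ]
20 [0.6136 0.2027] [0.6135 0.2019]
36 [0.6139 0.1855] [0.6138 0.1848]
38 [0.614  0.1834] [0.6139 0.1827]
btn (0.4145, 0.0998, 0.0342)
box (0.4185, 0.0973, 0.121)
```

Gate shut: line-to-window-edge is 20.3 mm, against 20 mm expected. Top crop has the post tip at about (257.5,176); wrist view has the rim top at (277.5,211), spanning u 229–326. Next is the post.

Run:
```python
from h import *
c=cams.get_calibration("wrist")
print("rim far",plane("wrist",[[277.5,211],[229,258],[326,258]],.010,c).round(4))
print("tip top",plane("top",[[257.5,176]],.098).round(4))
p=cv2.imread("pics/top0.png")[:,:,::-1].copy()
g=cv2.cvtColor(p[155:210,230:290],cv2.COLOR_RGB2GRAY)
b=blobs(p,(0,0,75),(180,90,255),(232,158,288,208),5)
for k in b[:3]: print(circ("top",k,.012),cv2.boundingRect(k))
go(.575,-.07,.20,1.5)
```

```text
rim far [[ 0.6017  0.0011  0.01  ]
 [ 0.5464 -0.0574  0.01  ]
 [ 0.6599 -0.0542  0.01  ]]
tip top [[ 0.6031 -0.0639  0.098 ]]
(0.6027, -0.0669, 0.2225) (232, 158, 56, 50)
(0.6727, 0.0101, 0.0174) (232, 158, 5, 5)
shift x -0.0321 y -0.0046 z -0.0821 spin 0.0
```

```bash
python3 -m handwheel '[{"fingers":1,"x":-0.002,"y":-0.02,"z":-0.02,"spin":0},{"fingers":1,"x":-0.002,"y":-0.02,"z":-0.04,"spin":0},{"fingers":1,"x":-0.002,"y":-0.02,"z":-0.06,"spin":0},{"fingers":1,"x":-0.002,"y":-0.02,"z":-0.07,"spin":0},{"fingers":1,"x":-0.002,"y":-0.02,"z":-0.07,"spin":0},{"fingers":1,"x":-0.002,"y":-0.02,"z":-0.07,"spin":0},{"fingers":1,"x":-0.002,"y":-0.02,"z":-0.07,"spin":0},{"fingers":1,"x":-0.002,"y":-0.02,"z":-0.07,"spin":0},{"fingers":1,"x":-0.002,"y":-0.02,"z":-0.07,"spin":0},{"fingers":1,"x":-0.002,"y":-0.02,"z":-0.07,"spin":0}]' 20
python3 - <<'E'
from h import *
o=get_obs();c=cams.get_calibration("wrist");p,d=cams.camera("wrist");cv2.imwrite("pics/w3.png",p[:,:,::-1]);np.save("w3cal.npy",c,allow_pickle=True)
print(o["ee_pos"],np.degrees(o["eef_rot"]))
print(proj("wrist",[[.603,-.06,.098],[.603,-.06,.012],o["ee_pos"]],c))
E
```

```text
time_s: 6.25
ee_pos: [0.6049, -0.0565, 0.2155]
eef_rot: [-1.571, -0.0, 0.028]
force: [0.5, -0.3, 0.0]
grip_width: 0.0774
[ 0.60493745 -0.05648066  0.21546967] [-8.99985129e+01 -1.53157029e-03  1.61426446e+00]
[[278.77344056 221.94330908]
 [278.89772285 199.93295346]
 [282.09059986 278.33727549]]
```

View pics/w3.png

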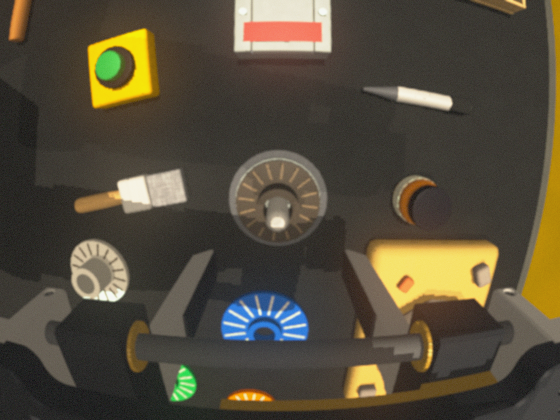

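Rim centre (278.5,198) and tip (278,222) match the projection of a post at (0.603,−0.059). Going down for the spent hub.

```bash
python3 -m handwheel '[{"fingers":1,"x":-0.001,"y":0.03,"z":-0.001,"spin":0},{"fingers":1,"x":-0.002,"y":0.07,"z":-0.0025,"spin":0},{"fingers":1,"x":-0.002,"y":0.11,"z":-0.0025,"spin":0},{"fingers":1,"x":-0.002,"y":0.14,"z":-0.0025,"spin":0},{"fingers":1,"x":-0.002,"y":0.16,"z":-0.0025,"spin":0},{"fingers":1,"x":-0.002,"y":0.166,"z":-0.0025,"spin":0},{"fingers":1,"x":-0.002,"y":0.166,"z":-0.0025,"spin":0},{"fingers":-1,"x":-0.002,"y":0.166,"z":-0.0025,"spin":0},{"fingers":-1,"x":-0.002,"y":0.166,"z":-0.0025,"spin":0},{"fingers":-1,"x":-0.002,"y":0.166,"z":-0.0025,"spin":0}]' 25
```

```text
time_s: 7.3
ee_pos: [0.6034, -0.0594, 0.0505]
eef_rot: [-1.571, -0.002, 0.028]
force: [0.2, -0.4, -0.2]
grip_width: 0.0735
```

```bash
python3 -m handwheel '[{"fingers":-1,"x":0,"y":0,"z":0,"spin":0},{"fingers":-1,"x":0,"y":0,"z":0,"spin":0},{"fingers":-1,"x":0,"y":-0.01,"z":0,"spin":0},{"fingers":-1,"x":0,"y":-0.03,"z":0,"spin":0},{"fingers":-1,"x":0,"y":-0.05,"z":0,"spin":0},{"fingers":-1,"x":0,"y":-0.08,"z":0,"spin":0},{"fingers":-1,"x":0,"y":-0.11,"z":0,"spin":0},{"fingers":-1,"x":0,"y":-0.14,"z":0,"spin":0},{"fingers":-1,"x":0,"y":-0.15,"z":0,"spin":0},{"fingers":-1,"x":0,"y":-0.15,"z":0,"spin":0}]'; python3 -c "
from h import *
go(.421,.343,.20)"
```

```text
time_s: 8.3
ee_pos: [0.6033, -0.0594, 0.2007]
eef_rot: [-1.571, -0.002, 0.028]
force: [-0.8, 0.4, -2.3]
grip_width: 0.0466
shift x -0.1710 y 0.0007 z 0.4073 spin 0.0
```

```bash
python3 -m handwheel '[{"fingers":-1,"x":-0.01,"y":0,"z":0.03,"spin":0},{"fingers":-1,"x":-0.03,"y":0,"z":0.075,"spin":0},{"fingers":-1,"x":-0.05,"y":0,"z":0.12,"spin":0},{"fingers":-1,"x":-0.07,"y":0,"z":0.165,"spin":0},{"fingers":-1,"x":-0.09,"y":0,"z":0.21,"spin":0},{"fingers":-1,"x":-0.11,"y":0,"z":0.255,"spin":0},{"fingers":-1,"x":-0.13,"y":0,"z":0.30,"spin":0},{"fingers":-1,"x":-0.15,"y":0,"z":0.345,"spin":0},{"fingers":-1,"x":-0.165,"y":0,"z":0.385,"spin":0},{"fingers":-1,"x":-0.171,"y":0,"z":0.407,"spin":0}]'
```

```text
time_s: 9.3
ee_pos: [0.4185, 0.345, 0.1976]
eef_rot: [-1.572, 0.002, 0.03]
force: [0.7, -1.1, -1.4]
grip_width: 0.0465
```

```bash
python3 -m handwheel '[{"fingers":-1,"x":0,"y":0.0,"z":0,"spin":0},{"fingers":-1,"x":0,"y":0.03,"z":0,"spin":0},{"fingers":-1,"x":0,"y":0.06,"z":0,"spin":0},{"fingers":-1,"x":0,"y":0.09,"z":0,"spin":0},{"fingers":-1,"x":0,"y":0.12,"z":0,"spin":0},{"fingers":-1,"x":0,"y":0.14,"z":0,"spin":0},{"fingers":-1,"x":0,"y":0.148,"z":0,"spin":0},{"fingers":-1,"x":0,"y":0.154,"z":0,"spin":0},{"fingers":-1,"x":0,"y":0.156,"z":0,"spin":0},{"fingers":-1,"x":0,"y":0.156,"z":0,"spin":0}]'
```

```text
time_s: 10.3
ee_pos: [0.4199, 0.3428, 0.0446]
eef_rot: [-1.57, 0.002, 0.027]
force: [-14.5, 1.2, 24.8]
grip_width: 0.0468
```

```bash
python3 -m handwheel '[{"fingers":-1,"x":0,"y":-0.002,"z":0,"spin":0},{"fingers":-1,"x":0,"y":-0.002,"z":0,"spin":0},{"fingers":0,"x":0,"y":-0.002,"z":0,"spin":0},{"fingers":0.3,"x":0,"y":-0.002,"z":0,"spin":0},{"fingers":0.4,"x":0,"y":-0.002,"z":0,"spin":0},{"fingers":0.6,"x":0,"y":-0.002,"z":0,"spin":0},{"fingers":0.6,"x":0,"y":-0.02,"z":0,"spin":0},{"fingers":0.6,"x":0,"y":-0.06,"z":0,"spin":0},{"fingers":0.6,"x":0,"y":-0.11,"z":0,"spin":0},{"fingers":0.6,"x":0,"y":-0.16,"z":0,"spin":0}]'
python3 - <<'E'
from h import *
c=cams.get_calibration("wrist");p,d=cams.camera("wrist");q,d=cams.camera("scene")
im=np.zeros((420,800,3),np.uint8);im[:,:400]=p[:,80:480];im[:,400:]=cv2.resize(q[200:340,380:513],(400,420));cv2.imwrite("pics/w4.png",im[:,:,::-1])
go(.586,-.245,.20,0)
E
```

```text
time_s: 11.3
ee_pos: [0.4204, 0.3425, 0.2051]
eef_rot: [-1.571, 0.001, 0.028]
force: [1.3, 0.3, -0.6]
grip_width: 0.0753
shift x 0.1469 y 0.0102 z -0.5934 spin 1.6
```

View pics/w4.png

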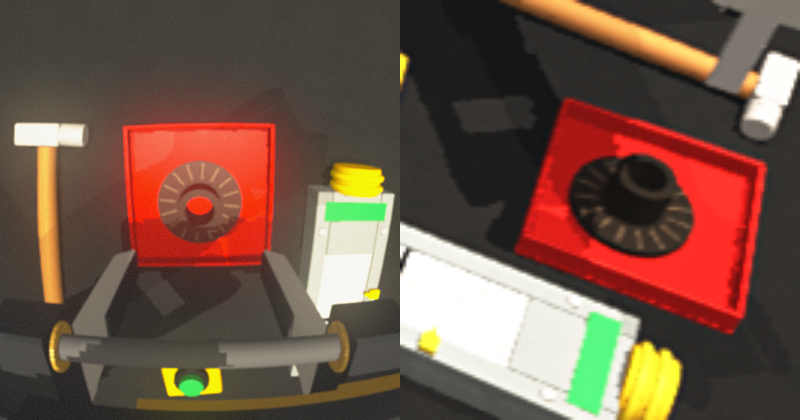

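The spent ring lies flat and centred in the tray. Now to the blue ring.

```bash
python3 -m handwheel '[{"fingers":1,"x":0.01,"y":0,"z":-0.04,"spin":0},{"fingers":1,"x":0.02,"y":0,"z":-0.08,"spin":0},{"fingers":1,"x":0.035,"y":0,"z":-0.12,"spin":0},{"fingers":1,"x":0.05,"y":0,"z":-0.165,"spin":0},{"fingers":1,"x":0.06,"y":0,"z":-0.21,"spin":0},{"fingers":1,"x":0.07,"y":0,"z":-0.255,"spin":0},{"fingers":1,"x":0.08,"y":0,"z":-0.30,"spin":0},{"fingers":1,"x":0.09,"y":0,"z":-0.345,"spin":0},{"fingers":1,"x":0.10,"y":0,"z":-0.39,"spin":0},{"fingers":1,"x":0.11,"y":0,"z":-0.435,"spin":0}]'; python3 -m handwheel '[{"fingers":1,"x":0.01,"y":0,"z":-0.04,"spin":0},{"fingers":1,"x":0.02,"y":0,"z":-0.08,"spin":0},{"fingers":1,"x":0.03,"y":0,"z":-0.11,"spin":0},{"fingers":1,"x":0.037,"y":0,"z":-0.13,"spin":0},{"fingers":1,"x":0.037,"y":0,"z":-0.13,"spin":0},{"fingers":1,"x":0.037,"y":0,"z":-0.13,"spin":0},{"fingers":1,"x":0.037,"y":0,"z":-0.13,"spin":0},{"fingers":1,"x":0.037,"y":0,"z":-0.13,"spin":0},{"fingers":1,"x":0.037,"y":0,"z":-0.13,"spin":0},{"fingers":1,"x":0.037,"y":0,"z":-0.13,"spin":0}]'
cat >> h.py <<'E'
COL={"blue":((100,120,60),(125,255,255)),"green":((45,120,50),(75,255,255)),"orange":((8,130,70),(25,255,255))}
DIA={"blue":.12,"green":.104,"orange":.088}
def ring(col,n="wrist",fn=None):
    """ring centre on z=8 mm: pooled coloured pixels -> hull -> circle"""
    c=cams.get_calibration(n);o=get_obs();p,_=cams.camera(n);fn and cv2.imwrite(fn,p[:,:,::-1])
    print("tcp",o["ee_pos"].round(4),"yaw",np.degrees(o["eef_rot"][2]).round(2))
    lo,hi=COL[col];m=cv2.inRange(cv2.cvtColor(p,cv2.COLOR_RGB2HSV),lo,hi)
    m=cv2.morphologyEx(m,cv2.MORPH_CLOSE,np.ones((9,9),np.uint8))
    for b in sorted(cv2.findContours(m,cv2.RETR_EXTERNAL,cv2.CHAIN_APPROX_NONE)[0],key=cv2.contourArea)[-2:]:
        if cv2.contourArea(b)>100:
            P=plane(n,b[:,0],.008,c)[:,:2];H=cv2.convexHull((P*1000).astype(np.float32))[:,0]
            A=np.c_[H,np.ones(len(H))];s=np.linalg.lstsq(A,(H**2).sum(1),rcond=None)[0];x,y=s[:2]/2000;print(col,"px",cv2.boundingRect(b),"area",cv2.contourArea(b),"circle",circ(n,b,.008,c),"lsq",x.round(4),y.round(4),round(2*np.sqrt(s[2]+(s[:2]**2).sum()/4)/1000,4))
E
python3 -c "
from h import *
ring('blue',fn='pics/w5.png');[ring(k,'top') for k in COL]"
```

```text
time_s: 12.4
ee_pos: [0.5429, -0.0909, 0.203]
eef_rot: [-1.571, 0.0, 0.028]
force: [0.2, 0.2, 1.0]
grip_width: 0.0939
time_s: 13.4
ee_pos: [0.5834, -0.2175, 0.2036]
eef_rot: [-1.571, -0.0, 0.028]
force: [0.2, 0.2, 0.2]
grip_width: 0.0939
tcp [ 0.5834 -0.2175  0.2036] yaw 1.62
blue px (232, 168, 105, 102) area 8181.5 circle (0.5881, -0.244, 0.1229) lsq 0.5878 -0.2437 0.1219
tcp [ 0.5834 -0.2176  0.2036] yaw 1.62
blue px (0, 67, 55, 67) area 323.5 circle (0.8749, 0.6567, 0.2731) lsq 0.8753 0.6593 0.2477
blue px (476, 151, 79, 79) area 4223.0 circle (0.5701, -0.8236, 0.3306) lsq 0.5641 -0.8222 0.29
tcp [ 0.5834 -0.2177  0.2036] yaw 1.61
green px (342, 222, 36, 36) area 945.5 circle (0.4274, -0.361, 0.1073) lsq 0.4271 -0.3613 0.1053
tcp [ 0.5834 -0.2178  0.2035] yaw 1.6
orange px (361, 178, 32, 31) area 743.0 circle (0.5665, -0.4171, 0.096) lsq 0.5661 -0.417 0.0943
orange px (383, 69, 45, 37) area 1452.5 circle (0.8991, -0.5177, 0.1624) lsq 0.8996 -0.5185 0.1447
```

View pics/w5.png

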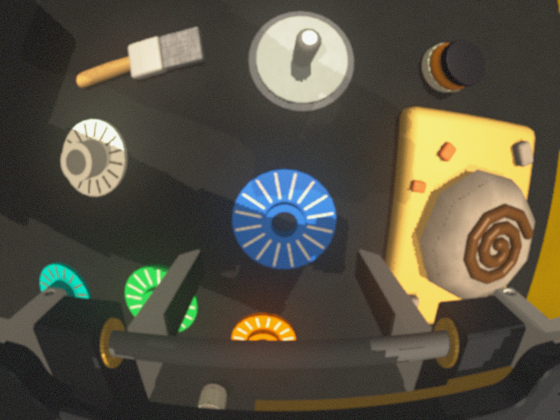

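Blue ring is at px (284,219) → (0.588,−0.244), diameter about 0.122, as expected. The rock board stays clear of the gripper.

```bash
python3 -m handwheel '[{"fingers":1,"x":0.002,"y":0.03,"z":-0.01,"spin":0},{"fingers":1,"x":0.004,"y":0.07,"z":-0.02,"spin":0},{"fingers":1,"x":0.004,"y":0.11,"z":-0.0265,"spin":0},{"fingers":1,"x":0.004,"y":0.14,"z":-0.0265,"spin":0},{"fingers":1,"x":0.004,"y":0.16,"z":-0.0265,"spin":0},{"fingers":1,"x":0.004,"y":0.168,"z":-0.0265,"spin":0},{"fingers":1,"x":0.004,"y":0.173,"z":-0.0265,"spin":0},{"fingers":1,"x":0.004,"y":0.173,"z":-0.0265,"spin":0},{"fingers":-1,"x":0.004,"y":0.173,"z":-0.0265,"spin":0},{"fingers":-1,"x":0.004,"y":0.173,"z":-0.0265,"spin":0}]' 30; python3 -m handwheel '[{"fingers":-1,"x":0,"y":0,"z":0,"spin":0},{"fingers":-1,"x":0,"y":0,"z":0,"spin":0},{"fingers":-1,"x":0,"y":0,"z":0,"spin":0},{"fingers":-1,"x":0,"y":-0.01,"z":0,"spin":0},{"fingers":-1,"x":0,"y":-0.03,"z":0,"spin":0},{"fingers":-1,"x":0,"y":-0.06,"z":0,"spin":0},{"fingers":-1,"x":0,"y":-0.10,"z":0,"spin":0},{"fingers":-1,"x":0,"y":-0.13,"z":0,"spin":0},{"fingers":-1,"x":0,"y":-0.14,"z":0,"spin":0},{"fingers":-1,"x":0,"y":-0.14,"z":0,"spin":0}]'; python3 -c "
from h import *
go(.603,-.059,.165)"
```

```text
time_s: 14.6
ee_pos: [0.5886, -0.2445, 0.0316]
eef_rot: [-1.572, -0.001, 0.028]
force: [-0.3, 0.2, 0.2]
grip_width: 0.0811
time_s: 15.6
ee_pos: [0.5885, -0.2445, 0.172]
eef_rot: [-1.572, -0.002, 0.028]
force: [0.1, -0.4, -0.1]
grip_width: 0.0017
shift x 0.0197 y 0.0070 z 0.1850 spin 0.0
```

Lifted before the fingers had closed. I'll check the ring is undisturbed and retry, waiting longer.

```bash
python3 -m handwheel '[{"fingers":1,"x":0,"y":-0.02,"z":0.01,"spin":0},{"fingers":1,"x":0,"y":-0.03,"z":0.027,"spin":0},{"fingers":1,"x":0,"y":-0.03,"z":0.027,"spin":0},{"fingers":1,"x":0,"y":-0.03,"z":0.027,"spin":0},{"fingers":1,"x":0,"y":-0.03,"z":0.027,"spin":0},{"fingers":1,"x":0,"y":-0.03,"z":0.027,"spin":0},{"fingers":1,"x":0,"y":-0.03,"z":0.027,"spin":0},{"fingers":1,"x":0,"y":-0.03,"z":0.027,"spin":0},{"fingers":1,"x":0,"y":-0.03,"z":0.027,"spin":0},{"fingers":1,"x":0,"y":-0.03,"z":0.027,"spin":0}]'; python3 -c "
from h import *
ring('blue')
o=get_obs();go(.588,-.244,.029)"
```

```text
time_s: 16.6
ee_pos: [0.5874, -0.2173, 0.2004]
eef_rot: [-1.571, 0.0, 0.028]
force: [-0.4, -0.5, -0.1]
grip_width: 0.0789
tcp [ 0.5874 -0.2173  0.2004] yaw 1.59
blue px (226, 169, 107, 102) area 8291.5 circle (0.5861, -0.2437, 0.1222) lsq 0.5861 -0.2437 0.1216
shift x -0.0001 y 0.1715 z -0.0267 spin 0.0
```

```bash
python3 -m handwheel '[{"fingers":0.4,"x":0,"y":0.03,"z":-0.01,"spin":0},{"fingers":0.4,"x":0,"y":0.07,"z":-0.02,"spin":0},{"fingers":0.4,"x":-0.001,"y":0.11,"z":-0.0265,"spin":0},{"fingers":0.4,"x":-0.001,"y":0.14,"z":-0.0265,"spin":0},{"fingers":0.4,"x":-0.001,"y":0.16,"z":-0.0265,"spin":0},{"fingers":0.4,"x":-0.001,"y":0.168,"z":-0.0265,"spin":0},{"fingers":0.4,"x":-0.001,"y":0.171,"z":-0.0265,"spin":0},{"fingers":-1,"x":-0.001,"y":0.171,"z":-0.0265,"spin":0},{"fingers":-1,"x":-0.001,"y":0.171,"z":-0.0265,"spin":0},{"fingers":-1,"x":-0.001,"y":0.171,"z":-0.0265,"spin":0}]' 30; python3 -m handwheel '[{"fingers":-1,"x":0,"y":0,"z":0,"spin":0},{"fingers":-1,"x":0,"y":0,"z":0,"spin":0},{"fingers":-1,"x":0,"y":0,"z":0,"spin":0},{"fingers":-1,"x":0,"y":0,"z":0,"spin":0},{"fingers":-1,"x":0,"y":0,"z":0,"spin":0},{"fingers":-1,"x":0,"y":0,"z":0,"spin":0},{"fingers":-1,"x":0,"y":-0.01,"z":0,"spin":0},{"fingers":-1,"x":0,"y":-0.02,"z":0,"spin":0},{"fingers":-1,"x":0,"y":-0.03,"z":0,"spin":0},{"fingers":-1,"x":0,"y":-0.03,"z":0,"spin":0}]'
```

```text
time_s: 17.65
ee_pos: [0.5877, -0.244, 0.0307]
eef_rot: [-1.572, -0.002, 0.028]
force: [-0.4, 0.2, 3.5]
grip_width: 0.047
time_s: 18.65
ee_pos: [0.5879, -0.2442, 0.0615]
eef_rot: [-1.572, -0.003, 0.028]
force: [0.3, 0.0, -0.8]
grip_width: 0.0473
```

```bash
python3 -m handwheel '[{"fingers":-1,"x":0,"y":-0.03,"z":0,"spin":0},{"fingers":-1,"x":0,"y":-0.07,"z":0,"spin":0},{"fingers":-1,"x":0,"y":-0.1,"z":0,"spin":0},{"fingers":-1,"x":0.005,"y":-0.105,"z":0.04,"spin":0},{"fingers":-1,"x":0.01,"y":-0.105,"z":0.08,"spin":0},{"fingers":-1,"x":0.015,"y":-0.105,"z":0.12,"spin":0},{"fingers":-1,"x":0.019,"y":-0.105,"z":0.155,"spin":0},{"fingers":-1,"x":0.02,"y":-0.105,"z":0.175,"spin":0},{"fingers":-1,"x":0.02,"y":-0.105,"z":0.185,"spin":0},{"fingers":-1,"x":0.02,"y":-0.105,"z":0.185,"spin":0}]'
python3 - <<'E'
from h import *
c=cams.get_calibration("wrist");p,d=cams.camera("wrist");cv2.imwrite("pics/w6.png",p[:,:,::-1]);np.save("w6c.npy",c,allow_pickle=True)
o=get_obs();print(o["ee_pos"],o["grip_width"]);go(.603,-.059,.06)
q,d=cams.camera("scene");cv2.imwrite("pics/s6.png",cv2.resize(q[150:300,200:350],(600,600))[:,:,::-1])
E
```

```text
time_s: 19.65
ee_pos: [0.6019, -0.0576, 0.1644]
eef_rot: [-1.571, 0.0, 0.029]
force: [0.7, -0.5, -0.9]
grip_width: 0.0471
[ 0.60193076 -0.05864303  0.16440666] 0.047321105292744074
shift x 0.0011 y 0.1044 z -0.0004 spin 0.0
```

View pics/w6.png

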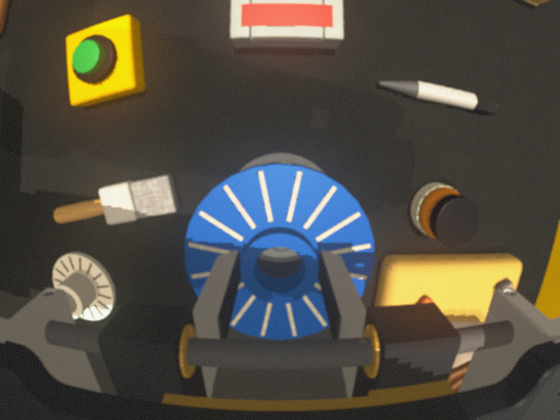

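The blue ring is held level over the post, with the tip visible through the hole at (280,258). Lowering.

```bash
python3 -m handwheel '[{"fingers":-1,"x":0.001,"y":0.01,"z":0,"spin":0},{"fingers":-1,"x":0.001,"y":0.02,"z":0,"spin":0},{"fingers":-1,"x":0.001,"y":0.03,"z":0,"spin":0},{"fingers":-1,"x":0.001,"y":0.04,"z":0,"spin":0},{"fingers":-1,"x":0.001,"y":0.05,"z":0,"spin":0},{"fingers":-1,"x":0.001,"y":0.06,"z":0,"spin":0},{"fingers":-1,"x":0.001,"y":0.07,"z":0,"spin":0},{"fingers":-1,"x":0.001,"y":0.08,"z":0,"spin":0},{"fingers":-1,"x":0.001,"y":0.09,"z":0,"spin":0},{"fingers":-1,"x":0.001,"y":0.09,"z":0,"spin":0}]'; python3 -m handwheel '[{"fingers":-1,"x":0,"y":0.01,"z":0,"spin":0},{"fingers":-1,"x":0,"y":0.02,"z":0,"spin":0},{"fingers":-1,"x":0,"y":0.025,"z":0,"spin":0},{"fingers":-1,"x":0,"y":0.025,"z":0,"spin":0},{"fingers":0.3,"x":0,"y":0.025,"z":0,"spin":0},{"fingers":0.3,"x":0,"y":0.025,"z":0,"spin":0},{"fingers":0.4,"x":0,"y":0.025,"z":0,"spin":0},{"fingers":0.4,"x":0,"y":0.025,"z":0,"spin":0},{"fingers":0.4,"x":0,"y":0.025,"z":0,"spin":0},{"fingers":0.4,"x":0,"y":0.025,"z":0,"spin":0}]'
```

```text
time_s: 20.75
ee_pos: [0.6023, -0.0582, 0.0728]
eef_rot: [-1.57, 0.002, 0.028]
force: [-0.4, -0.6, -1.1]
grip_width: 0.0471
time_s: 21.75
ee_pos: [0.603, -0.0583, 0.0496]
eef_rot: [-1.571, -0.0, 0.028]
force: [0.0, -0.3, -1.2]
grip_width: 0.0659
```

Threaded without resistance. Now up and over to the green ring.

```bash
python3 -m handwheel '[{"fingers":0.4,"x":0,"y":-0.04,"z":0,"spin":0},{"fingers":0.4,"x":0,"y":-0.08,"z":0,"spin":0},{"fingers":0.4,"x":0,"y":-0.12,"z":0,"spin":0},{"fingers":0.4,"x":0,"y":-0.15,"z":0,"spin":0},{"fingers":0.4,"x":-0.03,"y":-0.15,"z":-0.04,"spin":0},{"fingers":0.4,"x":-0.06,"y":-0.15,"z":-0.08,"spin":0},{"fingers":0.4,"x":-0.08,"y":-0.15,"z":-0.12,"spin":0},{"fingers":0.4,"x":-0.10,"y":-0.15,"z":-0.16,"spin":0},{"fingers":0.4,"x":-0.12,"y":-0.15,"z":-0.20,"spin":0},{"fingers":0.4,"x":-0.14,"y":-0.15,"z":-0.24,"spin":0}]'; python3 -m handwheel '[{"fingers":0.4,"x":-0.02,"y":0,"z":-0.03,"spin":0},{"fingers":0.4,"x":-0.03,"y":0,"z":-0.04,"spin":0},{"fingers":0.4,"x":-0.03,"y":0,"z":-0.04,"spin":0},{"fingers":0.4,"x":-0.03,"y":0,"z":-0.04,"spin":0},{"fingers":0.4,"x":-0.03,"y":0,"z":-0.04,"spin":0},{"fingers":0.4,"x":-0.03,"y":0,"z":-0.04,"spin":0},{"fingers":0.4,"x":-0.03,"y":0,"z":-0.04,"spin":0},{"fingers":0.4,"x":-0.03,"y":0,"z":-0.04,"spin":0},{"fingers":0.4,"x":-0.03,"y":0,"z":-0.04,"spin":0},{"fingers":0.4,"x":-0.03,"y":0,"z":-0.04,"spin":0}]';python3 -c "
from h import *
ring('green',fn='pics/w7.png');ring('orange','top')
p,d=cams.camera('scene');cv2.imwrite('pics/s7.png',cv2.resize(p[120:300,140:380],(800,600))[:,:,::-1])
go(.4275,-.361,.03)"
```

```text
time_s: 22.75
ee_pos: [0.4687, -0.3036, 0.1997]
eef_rot: [-1.571, -0.0, 0.028]
force: [0.7, -0.5, 0.5]
grip_width: 0.0656
time_s: 23.75
ee_pos: [0.4409, -0.3429, 0.1994]
eef_rot: [-1.571, 0.0, 0.028]
force: [-1.3, 0.5, -0.7]
grip_width: 0.0659
tcp [ 0.4409 -0.3429  0.1994] yaw 1.6
green px (221, 167, 94, 91) area 6466.5 circle (0.426, -0.3605, 0.1073) lsq 0.4262 -0.3605 0.1062
tcp [ 0.4409 -0.3429  0.1995] yaw 1.6
orange px (383, 69, 45, 37) area 1455.5 circle (0.8991, -0.5177, 0.1624) lsq 0.8999 -0.5186 0.145
orange px (247, 83, 116, 63) area 5478.5 circle (0.8148, -0.2119, 0.3787) lsq 0.8065 -0.2216 0.3295
shift x -0.0138 y 0.1695 z -0.0177 spin 0.0
```

View pics/s7.png

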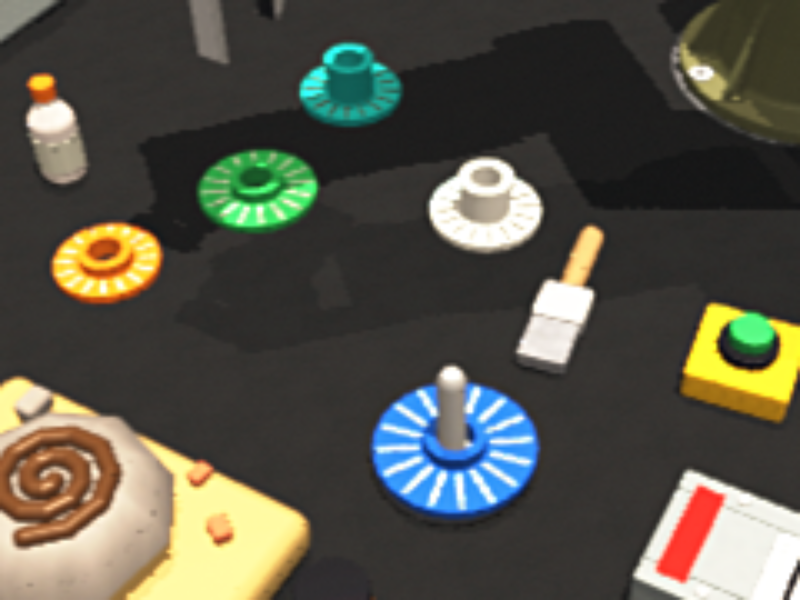

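Blue is fully home. Green measured at (0.426,−0.3605), diameter 0.106; grasping.

```bash
python3 -m handwheel '[{"fingers":0.4,"x":-0.008,"y":0.03,"z":-0.01,"spin":0},{"fingers":0.4,"x":-0.015,"y":0.07,"z":-0.017,"spin":0},{"fingers":0.4,"x":-0.015,"y":0.11,"z":-0.017,"spin":0},{"fingers":0.4,"x":-0.015,"y":0.14,"z":-0.017,"spin":0},{"fingers":0.4,"x":-0.015,"y":0.16,"z":-0.017,"spin":0},{"fingers":0.4,"x":-0.015,"y":0.167,"z":-0.017,"spin":0},{"fingers":0.4,"x":-0.015,"y":0.1695,"z":-0.017,"spin":0},{"fingers":-1,"x":-0.015,"y":0.1695,"z":-0.017,"spin":0},{"fingers":-1,"x":-0.015,"y":0.1695,"z":-0.017,"spin":0},{"fingers":-1,"x":-0.015,"y":0.1695,"z":-0.017,"spin":0}]' 30; python3 -m handwheel '[{"fingers":-1,"x":0,"y":0,"z":0,"spin":0},{"fingers":-1,"x":0,"y":0,"z":0,"spin":0},{"fingers":-1,"x":0,"y":0,"z":0,"spin":0},{"fingers":-1,"x":0,"y":0,"z":0,"spin":0},{"fingers":-1,"x":0,"y":-0.01,"z":0,"spin":0},{"fingers":-1,"x":0,"y":-0.03,"z":0,"spin":0},{"fingers":-1,"x":0,"y":-0.07,"z":0,"spin":0},{"fingers":-1,"x":0,"y":-0.11,"z":0,"spin":0},{"fingers":-1,"x":0,"y":-0.135,"z":0,"spin":0},{"fingers":-1,"x":0,"y":-0.135,"z":0,"spin":0}]';python3 -c "
from h import *
go(.6035,-.0585,.165)"
```

```text
time_s: 24.9
ee_pos: [0.4268, -0.3607, 0.0311]
eef_rot: [-1.572, -0.001, 0.028]
force: [0.1, 1.0, 3.4]
grip_width: 0.0478
time_s: 25.9
ee_pos: [0.4272, -0.3612, 0.1692]
eef_rot: [-1.575, -0.004, 0.028]
force: [0.9, 0.3, -2.2]
grip_width: 0.0472
shift x 0.1846 y 0.0042 z 0.2977 spin 0.0
```

```bash
python3 -m handwheel '[{"fingers":-1,"x":0.02,"y":0,"z":0.03,"spin":0},{"fingers":-1,"x":0.04,"y":0,"z":0.065,"spin":0},{"fingers":-1,"x":0.065,"y":0,"z":0.105,"spin":0},{"fingers":-1,"x":0.09,"y":0,"z":0.145,"spin":0},{"fingers":-1,"x":0.115,"y":0,"z":0.185,"spin":0},{"fingers":-1,"x":0.14,"y":0,"z":0.225,"spin":0},{"fingers":-1,"x":0.165,"y":0,"z":0.265,"spin":0},{"fingers":-1,"x":0.18,"y":0,"z":0.288,"spin":0},{"fingers":-1,"x":0.1845,"y":0,"z":0.2975,"spin":0},{"fingers":-1,"x":0.1845,"y":0,"z":0.2975,"spin":0}]'; python3 -m handwheel '[{"fingers":-1,"x":0,"y":0,"z":0,"spin":0},{"fingers":-1,"x":0,"y":0,"z":0,"spin":0},{"fingers":-1,"x":0,"y":0,"z":0,"spin":0},{"fingers":-1,"x":0,"y":0,"z":0,"spin":0},{"fingers":-1,"x":0,"y":0.005,"z":0,"spin":0},{"fingers":-1,"x":0,"y":0.01,"z":0,"spin":0},{"fingers":-1,"x":0,"y":0.015,"z":0,"spin":0},{"fingers":-1,"x":0,"y":0.02,"z":0,"spin":0},{"fingers":-1,"x":0,"y":0.02,"z":0,"spin":0},{"fingers":-1,"x":0,"y":0.02,"z":0,"spin":0}]';python3 -c "
from h import *
go(.6035,-.0585,.07)"
```

```text
time_s: 26.9
ee_pos: [0.6022, -0.057, 0.1639]
eef_rot: [-1.571, 0.002, 0.029]
force: [0.1, -0.9, -0.5]
grip_width: 0.0475
time_s: 27.9
ee_pos: [0.6025, -0.0578, 0.1449]
eef_rot: [-1.571, 0.0, 0.028]
force: [-0.7, 0.2, -0.8]
grip_width: 0.0473
shift x 0.0010 y 0.0749 z -0.0007 spin 0.0
```

```bash
python3 -m handwheel '[{"fingers":-1,"x":0.0005,"y":0.01,"z":-0.0005,"spin":0},{"fingers":-1,"x":0.001,"y":0.02,"z":-0.0005,"spin":0},{"fingers":-1,"x":0.001,"y":0.03,"z":-0.0005,"spin":0},{"fingers":-1,"x":0.001,"y":0.04,"z":-0.0005,"spin":0},{"fingers":-1,"x":0.001,"y":0.05,"z":-0.0005,"spin":0},{"fingers":-1,"x":0.001,"y":0.06,"z":-0.0005,"spin":0},{"fingers":-1,"x":0.001,"y":0.07,"z":-0.0005,"spin":0},{"fingers":-1,"x":0.001,"y":0.078,"z":-0.0005,"spin":0},{"fingers":-1,"x":0.001,"y":0.078,"z":-0.0005,"spin":0},{"fingers":-1,"x":0.001,"y":0.078,"z":-0.0005,"spin":0}]'; python3 -m handwheel '[{"fingers":0.4,"x":0,"y":0,"z":0,"spin":0},{"fingers":0.4,"x":0,"y":0,"z":0,"spin":0},{"fingers":0.4,"x":0,"y":0,"z":0,"spin":0},{"fingers":0.4,"x":0,"y":0,"z":0,"spin":0},{"fingers":0.4,"x":0,"y":0,"z":0,"spin":0},{"fingers":0.4,"x":0,"y":-0.03,"z":0,"spin":0},{"fingers":0.4,"x":0,"y":-0.07,"z":0,"spin":0},{"fingers":0.4,"x":0,"y":-0.11,"z":0,"spin":0},{"fingers":0.4,"x":0,"y":-0.135,"z":-0.03,"spin":0},{"fingers":0.4,"x":0,"y":-0.135,"z":-0.06,"spin":0}]';python3 -c "
from h import *
go(.567,-.39,.20)"
```

```text
time_s: 28.9
ee_pos: [0.6036, -0.0583, 0.0671]
eef_rot: [-1.571, -0.0, 0.028]
force: [0.7, -0.6, -1.2]
grip_width: 0.0472
time_s: 29.9
ee_pos: [0.6064, -0.1188, 0.2065]
eef_rot: [-1.573, -0.006, 0.029]
force: [0.0, 0.3, 0.3]
grip_width: 0.066
shift x -0.0474 y 0.0065 z -0.2699 spin 0.0
```

```bash
python3 -m handwheel '[{"fingers":0.4,"x":-0.005,"y":0,"z":-0.04,"spin":0},{"fingers":0.4,"x":-0.01,"y":0,"z":-0.08,"spin":0},{"fingers":0.4,"x":-0.02,"y":0,"z":-0.12,"spin":0},{"fingers":0.4,"x":-0.03,"y":0,"z":-0.165,"spin":0},{"fingers":0.4,"x":-0.04,"y":0,"z":-0.21,"spin":0},{"fingers":0.4,"x":-0.047,"y":0.005,"z":-0.25,"spin":0},{"fingers":0.4,"x":-0.047,"y":0.006,"z":-0.27,"spin":0},{"fingers":0.4,"x":-0.047,"y":0.006,"z":-0.27,"spin":0},{"fingers":0.4,"x":-0.047,"y":0.006,"z":-0.27,"spin":0},{"fingers":0.4,"x":-0.047,"y":0.006,"z":-0.27,"spin":0}]';python3 -c "
from h import *
ring('orange',fn='pics/w8.png')
p,d=cams.camera('scene');cv2.imwrite('pics/s8.png',cv2.resize(p[120:300,140:380],(800,600))[:,:,::-1])
go(.5665,-.417,.03)"
```

```text
time_s: 30.9
ee_pos: [0.5661, -0.3884, 0.1962]
eef_rot: [-1.571, -0.0, 0.029]
force: [0.2, -0.2, 0.5]
grip_width: 0.0659
tcp [ 0.5661 -0.3884  0.1962] yaw 1.66
orange px (239, 183, 92, 79) area 5020.0 circle (0.5712, -0.4158, 0.1038) lsq 0.5683 -0.4168 0.0957
orange px (411, 0, 137, 205) area 14310.0 circle (0.8262, -0.2311, 0.3529) lsq 0.8315 -0.2429 0.32
shift x -0.0005 y 0.1664 z -0.0286 spin 0.0
```

View pics/s8.png

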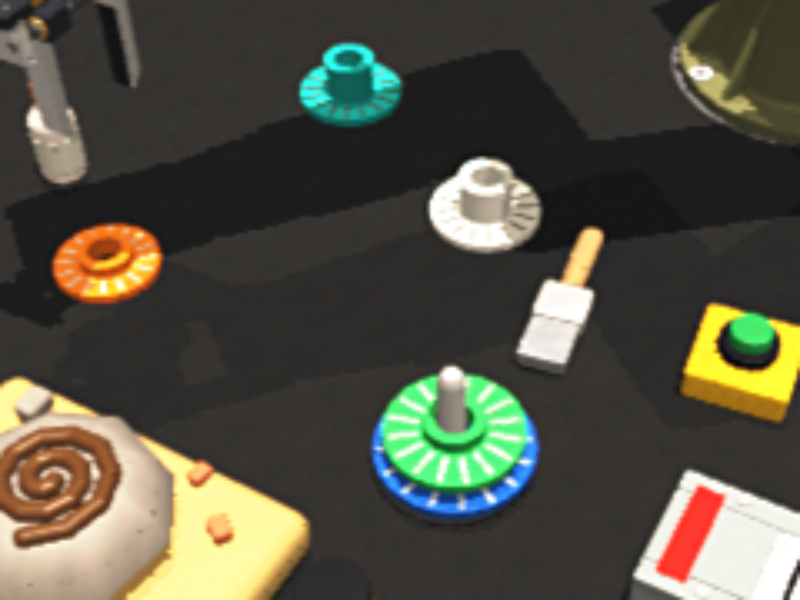

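Green is home on blue. The orange wrist mask is contaminated by something, so I'm refining it.

Run:
```python
from h import *
c=cams.get_calibration("wrist");p=cv2.imread("pics/w8.png")[:,:,::-1].copy()
m=cv2.inRange(cv2.cvtColor(p,cv2.COLOR_RGB2HSV),(8,130,70),(25,255,255));m[:,:200]=0;m[:,360:]=0;m[:150]=0;m[290:]=0
m=cv2.morphologyEx(m,cv2.MORPH_CLOSE,np.ones((9,9),np.uint8));m=cv2.morphologyEx(m,cv2.MORPH_OPEN,np.ones((25,25),np.uint8))
b=max(cv2.findContours(m,0,1)[0],key=cv2.contourArea);print(cv2.boundingRect(b),circ("wrist",b,.008,c),proj("wrist",[[.5665,-.417,.008]],c))
```

```text
(241, 186, 79, 75) (0.5679, -0.4184, 0.0984) [[280.19604721 224.66683279]]
```

```bash
python3 -m handwheel '[{"fingers":0.4,"x":0,"y":0.03,"z":-0.01,"spin":0},{"fingers":0.4,"x":0,"y":0.07,"z":-0.02,"spin":0},{"fingers":0.4,"x":0,"y":0.11,"z":-0.028,"spin":0},{"fingers":0.4,"x":0,"y":0.14,"z":-0.028,"spin":0},{"fingers":0.4,"x":0,"y":0.156,"z":-0.028,"spin":0},{"fingers":0.4,"x":0,"y":0.164,"z":-0.028,"spin":0},{"fingers":0.4,"x":0,"y":0.166,"z":-0.028,"spin":0},{"fingers":-1,"x":0,"y":0.166,"z":-0.028,"spin":0},{"fingers":-1,"x":0,"y":0.166,"z":-0.028,"spin":0},{"fingers":-1,"x":0,"y":0.166,"z":-0.028,"spin":0}]' 30; python3 -m handwheel '[{"fingers":-1,"x":0,"y":0,"z":0,"spin":0},{"fingers":-1,"x":0,"y":0,"z":0,"spin":0},{"fingers":-1,"x":0,"y":0,"z":0,"spin":0},{"fingers":-1,"x":0,"y":0,"z":0,"spin":0},{"fingers":-1,"x":0,"y":-0.01,"z":0,"spin":0},{"fingers":-1,"x":0,"y":-0.03,"z":0,"spin":0},{"fingers":-1,"x":0,"y":-0.07,"z":0,"spin":0},{"fingers":-1,"x":0,"y":-0.11,"z":0,"spin":0},{"fingers":-1,"x":0,"y":-0.135,"z":0,"spin":0},{"fingers":-1,"x":0,"y":-0.135,"z":0,"spin":0}]';python3 -c "
from h import *
go(.6035,-.0585,.165)"
```

```text
time_s: 32.0
ee_pos: [0.567, -0.4178, 0.0314]
eef_rot: [-1.572, -0.002, 0.028]
force: [-0.7, 1.1, 4.9]
grip_width: 0.0471
time_s: 33.0
ee_pos: [0.5674, -0.4183, 0.17]
eef_rot: [-1.575, -0.005, 0.028]
force: [0.5, -0.6, -1.0]
grip_width: 0.047
shift x 0.0461 y 0.0050 z 0.3586 spin 0.0
```

```bash
python3 -m handwheel '[{"fingers":-1,"x":0.004,"y":0,"z":0.03,"spin":0},{"fingers":-1,"x":0.009,"y":0,"z":0.07,"spin":0},{"fingers":-1,"x":0.014,"y":0,"z":0.115,"spin":0},{"fingers":-1,"x":0.02,"y":0,"z":0.16,"spin":0},{"fingers":-1,"x":0.026,"y":0,"z":0.205,"spin":0},{"fingers":-1,"x":0.032,"y":0,"z":0.25,"spin":0},{"fingers":-1,"x":0.038,"y":0,"z":0.295,"spin":0},{"fingers":-1,"x":0.043,"y":0,"z":0.33,"spin":0},{"fingers":-1,"x":0.046,"y":0,"z":0.35,"spin":0},{"fingers":-1,"x":0.046,"y":0,"z":0.3585,"spin":0}]'; python3 -m handwheel '[{"fingers":-1,"x":0,"y":0,"z":0,"spin":0},{"fingers":-1,"x":0,"y":0,"z":0,"spin":0},{"fingers":-1,"x":0,"y":0,"z":0,"spin":0},{"fingers":-1,"x":0,"y":0,"z":0,"spin":0},{"fingers":-1,"x":0,"y":0.005,"z":0,"spin":0},{"fingers":-1,"x":0,"y":0.01,"z":0,"spin":0},{"fingers":-1,"x":0,"y":0.015,"z":0,"spin":0},{"fingers":-1,"x":0,"y":0.02,"z":0,"spin":0},{"fingers":-1,"x":0,"y":0.02,"z":0,"spin":0},{"fingers":-1,"x":0,"y":0.02,"z":0,"spin":0}]';python3 -c "
from h import *
go(.6035,-.0585,.087)"
```

```text
time_s: 34.0
ee_pos: [0.602, -0.0559, 0.1638]
eef_rot: [-1.57, 0.002, 0.03]
force: [0.5, -0.1, -0.9]
grip_width: 0.0469
time_s: 35.0
ee_pos: [0.6024, -0.0578, 0.1449]
eef_rot: [-1.571, 0.0, 0.028]
force: [0.7, -0.1, -1.0]
grip_width: 0.0469
shift x 0.0010 y 0.0579 z -0.0007 spin 0.0
```

```bash
python3 -m handwheel '[{"fingers":-1,"x":0.0005,"y":0.01,"z":-0.0005,"spin":0},{"fingers":-1,"x":0.001,"y":0.02,"z":-0.0005,"spin":0},{"fingers":-1,"x":0.001,"y":0.03,"z":-0.0005,"spin":0},{"fingers":-1,"x":0.001,"y":0.04,"z":-0.0005,"spin":0},{"fingers":-1,"x":0.001,"y":0.05,"z":-0.0005,"spin":0},{"fingers":-1,"x":0.001,"y":0.056,"z":-0.0005,"spin":0},{"fingers":-1,"x":0.001,"y":0.058,"z":-0.0005,"spin":0},{"fingers":-1,"x":0.001,"y":0.058,"z":-0.0005,"spin":0},{"fingers":-1,"x":0.001,"y":0.058,"z":-0.0005,"spin":0},{"fingers":-1,"x":0.001,"y":0.058,"z":-0.0005,"spin":0}]'; python3 -m handwheel '[{"fingers":0.4,"x":0,"y":0,"z":0,"spin":0},{"fingers":0.4,"x":0,"y":0,"z":0,"spin":0},{"fingers":0.4,"x":0,"y":0,"z":0,"spin":0},{"fingers":0.4,"x":0,"y":0,"z":0,"spin":0},{"fingers":0.4,"x":0,"y":0,"z":0,"spin":0},{"fingers":0.4,"x":0,"y":-0.03,"z":0,"spin":0},{"fingers":0.4,"x":0,"y":-0.07,"z":0,"spin":0},{"fingers":0.4,"x":0,"y":-0.11,"z":0,"spin":0},{"fingers":-1,"x":0,"y":-0.115,"z":0.04,"spin":0},{"fingers":-1,"x":0,"y":-0.115,"z":0.08,"spin":0}]';python3 -c "
from h import *
go(.600,.25,.20)"
```

```text
time_s: 36.0
ee_pos: [0.6037, -0.0583, 0.0874]
eef_rot: [-1.571, -0.001, 0.028]
force: [-0.8, -0.1, -1.8]
grip_width: 0.047
time_s: 37.0
ee_pos: [0.6017, 0.022, 0.2039]
eef_rot: [-1.571, -0.003, 0.026]
force: [0.7, 1.7, 0.2]
grip_width: 0.0532
shift x 0.0042 y 0.0039 z 0.2280 spin 0.0
```

Now go over the gate, and check the stack and the clip offset from there.

```bash
python3 -m handwheel '[{"fingers":-1,"x":0,"y":0,"z":0.04,"spin":0},{"fingers":-1,"x":0,"y":0,"z":0.08,"spin":0},{"fingers":-1,"x":0,"y":0,"z":0.12,"spin":0},{"fingers":-1,"x":0,"y":0,"z":0.165,"spin":0},{"fingers":-1,"x":0,"y":0,"z":0.20,"spin":0},{"fingers":-1,"x":0,"y":0,"z":0.22,"spin":0},{"fingers":-1,"x":0,"y":0,"z":0.228,"spin":0},{"fingers":-1,"x":0,"y":0,"z":0.228,"spin":0},{"fingers":-1,"x":0,"y":0,"z":0.228,"spin":0},{"fingers":-1,"x":0,"y":0,"z":0.228,"spin":0}]';python3 - <<'E'
from h import *
c=cams.get_calibration("wrist");o=get_obs();p,d=cams.camera("wrist");q,_=cams.camera("scene")
print(o["ee_pos"],o["eef_rot"][2])
im=np.zeros((600,760,3),np.uint8);im[:,:400]=cv2.resize(p[100:340,200:360],(400,600),interpolation=cv2.INTER_CUBIC);im[:,400:]=cv2.resize(q[190:290,245:305],(360,600))
cv2.imwrite("pics/w9.png",im[:,:,::-1]);cv2.imwrite("pics/w9raw.png",p[:,:,::-1])
b=blobs(p,(20,120,80),(35,255,255),(300,180,340,260),5)[0];r=cv2.minAreaRect(plane("wrist",b[:,0],.048,c)[:,:2].astype(np.float32)*1000);print("clip",cv2.boundingRect(b),r)
g=cv2.cvtColor(p,cv2.COLOR_RGB2GRAY);print(g[170:290:2,262].tolist())
E
```

```text
time_s: 38.0
ee_pos: [0.5951, 0.2484, 0.202]
eef_rot: [-1.571, -0.0, 0.027]
force: [0.7, -0.8, 0.3]
grip_width: 0.0006
[0.59513667 0.24840729 0.20204854] 0.0265876205667972
clip (312, 214, 22, 12) ((638.1493530273438, 237.31996154785156), (21.93424415588379, 11.756962776184082), 1.6339013576507568)
[238, 237, 237, 238, 238, 238, 237, 233, 218, 236, 235, 235, 230, 228, 234, 235, 235, 235, 233, 229, 234, 233, 233, 233, 218, 167, 138, 133, 136, 133, 132, 130, 144, 168, 171, 162, 170, 170, 166, 115, 66, 77, 127, 102, 98, 96, 97, 95, 97, 97, 96, 98, 93, 100, 97, 94, 94, 95, 96, 95]
```

View pics/w9.png

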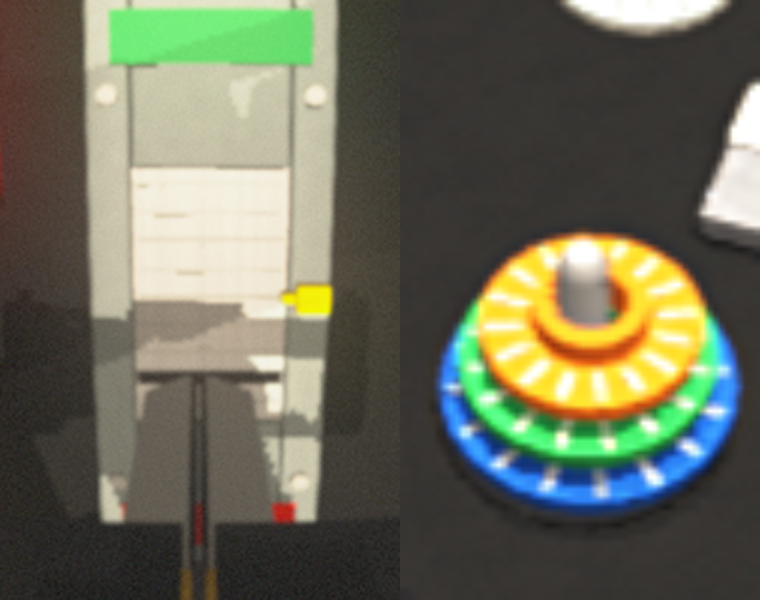

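Crop: the stack is home in the right order. The line is at about v=251, the clip at (323,220) and the window's far edge at v≈167.

Run:
```python
from h import *
c=cams.get_calibration("wrist")
for uv,z in (([262,251],.0375),([316,219.5],.042),([323,220],.048),([275,166.8],.04),([275,166.8],.0375),([275,115],.04)): print(uv,z,plane("wrist",[uv],z,c).round(4)[0,:2])
go(.598,.218,.0605)
```

```text
[262, 251] 0.0375 [0.5762 0.1971]
[316, 219.5] 0.042 [0.632  0.2357]
[323, 220] 0.048 [0.6385 0.2371]
[275, 166.8] 0.04 [0.5882 0.2889]
[275, 166.8] 0.0375 [0.5881 0.2886]
[275, 115] 0.04 [0.5868 0.3407]
shift x 0.0020 y 0.1416 z -0.0307 spin 0.0
```

```bash
python3 -m handwheel '[{"fingers":-1,"x":0.001,"y":0.03,"z":-0.02,"spin":0},{"fingers":-1,"x":0.002,"y":0.07,"z":-0.0365,"spin":0},{"fingers":-1,"x":0.002,"y":0.11,"z":-0.0365,"spin":0},{"fingers":-1,"x":0.002,"y":0.13,"z":-0.0365,"spin":0},{"fingers":-1,"x":0.002,"y":0.138,"z":-0.0365,"spin":0},{"fingers":-1,"x":0.002,"y":0.141,"z":-0.0365,"spin":0},{"fingers":-1,"x":0.002,"y":0.143,"z":-0.0365,"spin":0},{"fingers":-1,"x":0.002,"y":0.145,"z":-0.0365,"spin":0},{"fingers":-1,"x":0.002,"y":0.1465,"z":-0.0365,"spin":0},{"fingers":-1,"x":0.002,"y":0.1465,"z":-0.0365,"spin":0}]'
```

```text
time_s: 39.1
ee_pos: [0.5984, 0.2133, 0.0568]
eef_rot: [-1.57, -0.002, 0.028]
force: [-2.6, -0.9, 6.3]
grip_width: 0.0001
```

```bash
python3 -m handwheel '[{"fingers":-1,"x":0,"y":0.0015,"z":0.0,"spin":0},{"fingers":-1,"x":0,"y":0.0015,"z":0.004,"spin":0},{"fingers":-1,"x":0,"y":0.0015,"z":0.009,"spin":0},{"fingers":-1,"x":0,"y":0.0015,"z":0.014,"spin":0},{"fingers":-1,"x":0,"y":0.0015,"z":0.02,"spin":0},{"fingers":-1,"x":0,"y":0.0015,"z":0.026,"spin":0},{"fingers":-1,"x":0,"y":0.0015,"z":0.032,"spin":0},{"fingers":-1,"x":0,"y":0.0015,"z":0.037,"spin":0},{"fingers":-1,"x":0,"y":0.0015,"z":0.039,"spin":0},{"fingers":-1,"x":0,"y":0.0015,"z":0.039,"spin":0}]'; python3 -m handwheel '[{"fingers":-1,"x":0,"y":-0.01,"z":0,"spin":0},{"fingers":-1,"x":0,"y":-0.05,"z":0,"spin":0},{"fingers":-1,"x":0,"y":-0.1,"z":0,"spin":0},{"fingers":-1,"x":0,"y":-0.14,"z":0,"spin":0},{"fingers":-1,"x":0,"y":-0.15,"z":-0.02,"spin":0},{"fingers":-1,"x":0,"y":-0.15,"z":-0.02,"spin":0},{"fingers":-1,"x":0,"y":-0.15,"z":-0.02,"spin":0},{"fingers":-1,"x":0,"y":-0.15,"z":-0.02,"spin":0},{"fingers":-1,"x":0,"y":-0.15,"z":-0.02,"spin":0},{"fingers":-1,"x":0,"y":-0.15,"z":-0.02,"spin":0}]'
python3 - <<'E'
from h import *
c=cams.get_calibration("wrist");o=get_obs();p,d=cams.camera("wrist")
cv2.imwrite("pics/w10.png",cv2.resize(p[130:290,220:340],None,fx=3.7,fy=3.7,interpolation=cv2.INTER_CUBIC)[:,:,::-1])
b=blobs(p,(20,120,80),(35,255,255),(300,160,345,270),5)[0];x,y,w,h=cv2.boundingRect(b);print("clip",(x,y,w,h),plane("wrist",[[x+w/2,y+h/2]],.048,c))
g=cv2.cvtColor(p,cv2.COLOR_RGB2GRAY).astype(int)
for u in (255,295): print(g[y-20:y+40,u].tolist(),y-20)
for v in range(y-10,y+30,4): print(v,plane("wrist",[[275,v]],.0375,c)[0,1].round(4),end=" ")
E
```

```text
time_s: 40.1
ee_pos: [0.5974, 0.253, 0.0566]
eef_rot: [-1.57, -0.003, 0.028]
force: [-6.6, 0.2, 16.7]
grip_width: 0.0004
time_s: 41.1
ee_pos: [0.5971, 0.2324, 0.203]
eef_rot: [-1.571, 0.001, 0.028]
force: [0.7, 0.1, 0.5]
grip_width: 0.0004
clip (311, 198, 22, 13) [[0.63836976 0.2369233  0.048     ]]
[237, 238, 238, 238, 236, 237, 238, 237, 237, 233, 225, 231, 235, 236, 236, 236, 237, 235, 225, 175, 117, 89, 88, 102, 150, 213, 231, 236, 236, 235, 235, 230, 225, 227, 232, 234, 236, 235, 236, 235, 234, 219, 174, 135, 130, 137, 139, 136, 139, 134, 137, 140, 137, 135, 131, 132, 138, 152, 169, 175] 178
[235, 238, 236, 237, 237, 237, 237, 237, 235, 237, 233, 234, 236, 236, 236, 236, 235, 235, 222, 172, 120, 93, 95, 100, 125, 183, 227, 233, 234, 234, 233, 232, 229, 228, 229, 231, 232, 231, 232, 231, 231, 230, 213, 172, 136, 136, 146, 162, 169, 167, 171, 171, 173, 167, 161, 163, 168, 169, 167, 170] 178
188 0.2502 192 0.2461 196 0.2418 200 0.2376 204 0.2333 208 0.229 212 0.2247 216 0.2204 220 0.216 224 0.2116
```

View pics/w10.png

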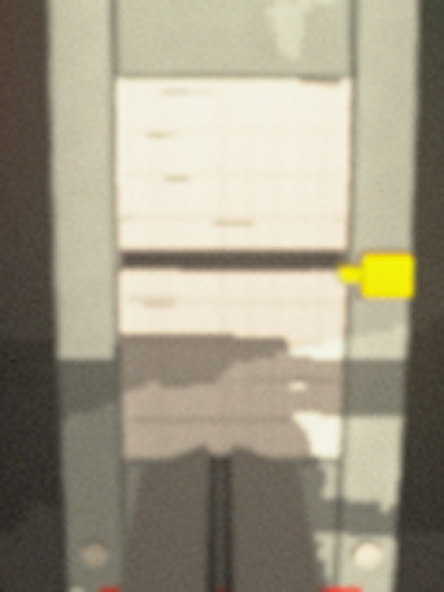

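Line at v≈199.7 and clip at v≈204.5, which puts the line about 2 mm past the clip after height correction, inside the ±6 mm tolerance. I'll move towards the button and cross-check with the top camera.

```bash
python3 -m handwheel '[{"fingers":-1,"x":-0.04,"y":0,"z":-0.02,"spin":0},{"fingers":-1,"x":-0.08,"y":0,"z":-0.045,"spin":0},{"fingers":-1,"x":-0.12,"y":0,"z":-0.07,"spin":0},{"fingers":-1,"x":-0.16,"y":0,"z":-0.095,"spin":0},{"fingers":-1,"x":-0.186,"y":0,"z":-0.12,"spin":0},{"fingers":-1,"x":-0.186,"y":0,"z":-0.13,"spin":0},{"fingers":-1,"x":-0.186,"y":0,"z":-0.13,"spin":0},{"fingers":-1,"x":-0.186,"y":0,"z":-0.13,"spin":0},{"fingers":-1,"x":-0.186,"y":0,"z":-0.13,"spin":0},{"fingers":-1,"x":-0.186,"y":0,"z":-0.13,"spin":0}]'
python3 - <<'E'
from h import *
c=cams.get_calibration("wrist");o=get_obs();p,d=cams.camera("wrist");q,d=cams.camera("top");print(o["ee_pos"])
b=blobs(p,(45,100,30),(80,255,255),(200,120,360,330),30);print([ (cv2.boundingRect(k),circ("wrist",k,.054,c)) for k in b[:2]])
b=blobs(q,(20,120,80),(35,255,255),(140,155,195,185),3)[0];M=cv2.moments(b);u,v=M["m10"]/M["m00"],M["m01"]/M["m00"];print("clip",u,v,cv2.boundingRect(b),plane("top",[[u,v]],.048))
g=cv2.cvtColor(q,cv2.COLOR_RGB2GRAY).astype(int)
for v in (178,183,188): print(g[v,135:195].tolist())
for u in (155,157,159,161): print(u,plane("top",[[u,183]],.0375)[0,:2].round(4))
im=np.zeros((600,800,3),np.uint8);im[:,:400]=cv2.resize(p[60:360,180:380],(400,600));im[:400,400:]=cv2.resize(q[155:210,125:180],(400,400),interpolation=cv2.INTER_CUBIC);cv2.imwrite("pics/w11.png",im[:,:,::-1])
E
```

```text
time_s: 42.15
ee_pos: [0.4154, 0.0976, 0.2036]
eef_rot: [-1.571, 0.001, 0.029]
force: [-1.2, 0.1, 1.0]
grip_width: 0.0004
[0.41541727 0.09755629 0.2036116 ]
[((263, 193, 34, 33), (0.4144, 0.097, 0.034))]
clip 156.57692307692307 168.2179487179487 (155, 166, 4, 6) [[0.64206394 0.23481865 0.048     ]]
[210, 210, 211, 205, 194, 229, 248, 250, 246, 237, 242, 248, 249, 249, 249, 249, 249, 249, 250, 245, 218, 172, 191, 235, 245, 238, 242, 248, 250, 248, 249, 249, 250, 249, 249, 249, 249, 249, 249, 249, 247, 235, 222, 217, 216, 215, 215, 215, 216, 216, 216, 214, 215, 214, 214, 207, 183, 158, 154, 155]
[212, 213, 214, 207, 197, 230, 247, 250, 246, 237, 243, 248, 249, 249, 249, 249, 249, 249, 250, 246, 218, 167, 176, 231, 248, 250, 249, 249, 250, 249, 249, 249, 249, 249, 249, 249, 249, 247, 242, 245, 246, 230, 219, 217, 217, 217, 217, 217, 215, 216, 216, 216, 215, 215, 215, 212, 192, 163, 155, 155]
[213, 213, 214, 209, 201, 231, 248, 250, 246, 238, 242, 249, 249, 250, 249, 249, 250, 250, 250, 246, 219, 165, 168, 229, 249, 250, 249, 250, 250, 249, 249, 250, 250, 249, 250, 250, 250, 250, 250, 250, 246, 230, 220, 218, 218, 218, 218, 218, 219, 219, 218, 218, 218, 218, 217, 215, 193, 164, 157, 156]
155 [0.6    0.2411]
157 [0.5999 0.2352]
159 [0.5998 0.2293]
161 [0.5997 0.2234]
```

View pics/w11.png

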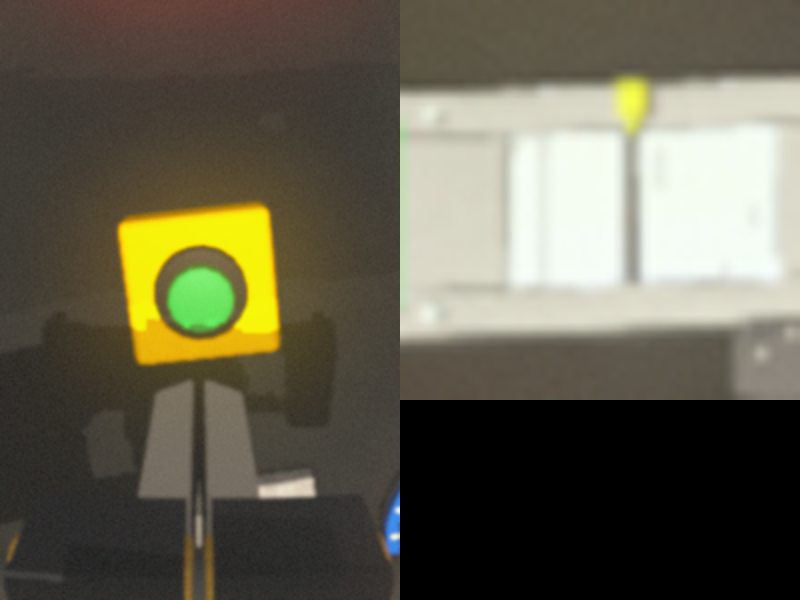

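Top view agrees: the line is 2–3 mm on the green side of the clip's middle, within ±6 mm. The button is right under the tool at (0.4144,0.097). Pressing.

```bash
python3 -m handwheel '[{"fingers":-1,"x":-0.001,"y":0.04,"z":0,"spin":0},{"fingers":-1,"x":-0.001,"y":0.08,"z":0,"spin":0},{"fingers":-1,"x":-0.001,"y":0.11,"z":0,"spin":0},{"fingers":-1,"x":-0.001,"y":0.123,"z":0,"spin":0},{"fingers":-1,"x":-0.001,"y":0.129,"z":0,"spin":0},{"fingers":-1,"x":-0.001,"y":0.134,"z":0,"spin":0},{"fingers":-1,"x":-0.001,"y":0.138,"z":0,"spin":0},{"fingers":-1,"x":-0.001,"y":0.141,"z":0,"spin":0},{"fingers":-1,"x":-0.001,"y":0.143,"z":0,"spin":0},{"fingers":-1,"x":-0.001,"y":0.143,"z":0,"spin":0}]'
```

```text
time_s: 43.25
ee_pos: [0.4146, 0.0972, 0.0642]
eef_rot: [-1.571, -0.001, 0.028]
force: [-24.3, -4.1, 57.4]
grip_width: 0.0007
```

```bash
python3 -m handwheel '[{"fingers":-1,"x":0,"y":-0.01,"z":0,"spin":0},{"fingers":-1,"x":0,"y":-0.04,"z":0,"spin":0},{"fingers":-1,"x":0,"y":-0.08,"z":0,"spin":0},{"fingers":-1,"x":0,"y":-0.12,"z":0,"spin":0},{"fingers":-1,"x":0,"y":-0.14,"z":0,"spin":0},{"fingers":-1,"x":0,"y":-0.14,"z":0,"spin":0},{"fingers":-1,"x":0,"y":-0.14,"z":0,"spin":0},{"fingers":-1,"x":0,"y":-0.14,"z":0,"spin":0},{"fingers":-1,"x":0,"y":-0.14,"z":0,"spin":0},{"fingers":-1,"x":0,"y":-0.14,"z":0,"spin":0}]'
python3 - <<'E'
from h import *
c=cams.get_calibration("wrist");p,d=cams.camera("wrist");q,d=cams.camera("scene");print(get_obs()["force"])
b=blobs(p,(45,100,30),(80,255,255),(200,120,360,330),30);print([(cv2.boundingRect(k),circ("wrist",k,.054,c)) for k in b[:2]])
cv2.imwrite("pics/s12.png",q[:,:,::-1])
E
```

```text
time_s: 44.25
ee_pos: [0.4139, 0.097, 0.2002]
eef_rot: [-1.571, 0.001, 0.028]
force: [0.2, 0.1, 0.4]
grip_width: 0.0005
[ 0.29956271 -0.06125878 -0.13083411]
[((265, 193, 34, 33), (0.4144, 0.097, 0.0341))]
```

View pics/s12.png

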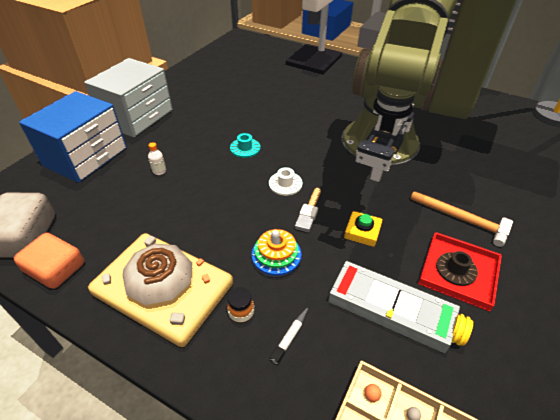

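The final view shows the stack on the post at (277,250), the spent ring in the tray at (461,262) and the button up at (366,222). The bystanders have not moved. Handing in.

```bash
python3 -c "
from station import workorder
print(workorder.hand_in())"
```

```text
the job is handed in; nothing more can be done
None
```

The filter change is done in the required order and handed in at about 44 s; the hand-in gives no verdict.

- **Gate shut:** I slid the plate shut with the fingertips. The line stood 20.3 mm from the window edge, against 20 mm expected.
- **Spent ring:** it lies flat and centred in the red tray.
- **Fresh rings:** blue, green and orange are home on the post in that order, hubs up. The white ring on the bench is a 45 mm tall look-alike, so I left it; there was no fresh white ring.
- **Gate opened:** the two views put the line 2 mm (wrist) and 3.3 mm (top) past the clip's middle, towards the green end. That is inside the ±6 mm limit, so I did not trim it.
- **Start button:** I pressed it to its bottom, with a wrist force of 57 N (limit 120 N). It came back up and was seen at its original height.
- **Bystanders:** the brush, jar, bottle and air scribe look unmoved in the last view.

One grasp failed: the first try at the blue ring lifted before the fingers had closed. A new look found the ring within about 2 mm of where it was, and the second try worked.

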